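Spring a label roll into its bench stand

ROBOT

A 6-joint arm with a two-finger parallel gripper is mounted at the origin on a cart in front of the work surface, level with it; the furniture and walls round the work are solid. World frame = base frame: x ahead of the robot, y to its left, z up, the work surface at z = 0. Lengths are in m, angles in rad, forces in N, time in s.
With the tool pointing down it reaches from about 0.25 to 0.775 m from the base axis. Payload 8.9 kg.
Tool frame: the origin (TCP) lies at the very end of the fingers, on their centre line; the grasp point (between the pads) lies 19 mm behind it; x points along the fingers, y is the direction in which the jaws open and shut, and the axes are right-handed (so a half turn about x gives the same grasp; the last joint's range is limited). The gripper opens to 85 mm and grips with 20 to 120 N. Pads are 22 mm wide; open, the fingers measure 114 mm over their backs; the gripper's body (76 mm by 85 mm) begins 54 mm behind the grasp point. The pads swing forward as they close: fully open they stand 13 mm farther back than shut.
Start: joints at [1.095, 0.291, -0.153, 1.127, 0, 1.431], TCP at [0.173, 0.496, 0.231] pointing down, gripper open.
Joint ranges: [-2.52, 2.52], [-0.91, 1.74], [-1.3, 1.37], [-1.96, 2.02], [-1.52, 1.47], [-3.14, 3.14]. Speed limits (rad/s): [2.22, 2.22, 2.79, 3.14, 3.14, 3.14].

INTERFACE

Orientations are given as a rotation vector (axis times angle).
In Python, from station import arm, vision, models gives the robot as it stands.
- The arm moves only by the tool play_rows, never from a script. Its argument "increments" is a list of rows, each a list of 7 numbers: the shift along the world's x, y, z in mm, then the turn, a rotation vector about the world's x, y, z in degrees, then the opening, from 0 (shut) to 1 (fully open). A call has 1 to 12 rows; each row is the pose to reach, as a shift and turn from the pose measured when the call began; what a row does not reach only later rows make up. A row lasts 1/10 s, in which the tool goes at most 50 mm and 8.59 degrees, less where a joint would pass 70% of its speed; a pose out of reach is approached as far as the arm can. A call with a gripper value outside its range is refused whole. The fingers move at their own pace and stop on an object; the grip force is fixed at half the most. Time passes only in rows, so rows that repeat a pose let the fingers close. It gives the time, the measured TCP pose, the force and the opening at its end, in the units of the state.
- arm.state(): the state, without advancing time (a new reading comes with each control period).
- vision.capture(name): name is "scene" or "side" or "wrist"; returns (picture, depth): 384x512x3 uint8, red, green, blue; 384x512 float32, m along the optical axis (not along the pixel's ray), 0 where there is no reading.
- vision.camera_params(name): a dict with "fov_y" (degrees; the focal length in pixels is half the picture's height over the tangent of half this angle, whatever the lens; pixels are square), "cx", "cy" (the principal point, pixels), "world_to_cam" (4x4, takes a point from world to camera coordinates). Camera axes: x right, y down, z forward; pixel columns grow to the right and rows downward; lengths in m; the calibration is good to about 2 mm. A picture is of the moment at which its call begins: read the wrist's pose just before it. camera_params takes no time and is no camera call; for the wrist camera it gives the pose at the moment of the call.
- arm.job_done(): hands the job in, once; it reports no verdict.
Trained networks look in the newest picture that a camera, given by its name, has taken for a name from the list of things; names that differ only in an ending like _2 or _b are one class to them, and where a whole thing is asked for, a point or a joint stands for the part that bears it (a point fixed in the world has none). Each returns a list of dicts, best first, with "p" (0 to 1); they miss things now and then, are a little off and sometimes report something else, mostly with a low value. They report only what shows in the picture. A call takes as long as a camera call.
- models.find_in(query, camera): "at" ([column, row] in pixels, amid what is visible of it).
The state is a dict: "t": time; "joint_positions": joint angles; "qd": joint speeds; "joint_efforts": joint torques, N m; "tcp_pos": TCP position; "eef_rot": TCP orientation; "force": force on the tool from outside, world axes, zero at the start; "wrist_torque": the same for the moment, N m; "gripper_width": opening from 0.0 (shut) to 1.0 (fully open).
Only numpy, scipy, OpenCV 4.12 (cv2) and the standard library are available. Lean on these libraries where they do the work, as an engineer would, in place of code of your own. Each camera call takes 0.05 s, during which the arm holds its last target.

TASK

Load the label roll into the bench roll stand: press the steel spring plunger of its spindle against the tall cheek, between the two grey ribs, until the roll can be lowered between the cheeks to the height of their round recesses. Still holding it level, ease it back with the spring until both spindle ends are home in the recesses, then let go. Press only about as hard as the spring needs, never ram the stand, and leave the stamp, the nut can and the tally counter where they are.

Things in the scene. Friction and masses are not known exactly. Their poses are not given: they have to be found in the camera images.
- roll_stand: bench stand for a label roll, fixed: grey base 84 x 158 x 10 mm, an aluminium yoke clamped on it with two white cheeks, 40 mm wide, 12 mm thick, inner faces 92 mm apart. Origin under the base's centre on the table, z up, y along the roll axis. Tall cheek at -y, 129 mm high; low cheek at +y, 86 mm high. Each inner face has a round recess, 13 mm wide, 6 mm deep, centred at x = 0, z = 72 mm
- stand_line (a point): point 72 mm straight above the stand's origin, on the line through both recesses. The yoke is clamped up to 11 mm to either side, so the middle between the cheeks lies at y = -11 to +11 mm from here; this is not measured: feel or look for it. On the tall cheek, from the recess up to z = 124 mm, two upright grey ribs, 4 mm proud and 16 mm apart, guide the plunger down to the recess
- label_roll: part-used roll of blank labels, 46 mm across, 48 mm wide, on a sprung spindle with two blue six-sided flanges (52 mm across flats, 4 mm thick, outer faces at y = -28 and +28 mm); 190 to 310 g. Origin on the axis, midway between the flanges; y along the axis, to the fixed pin. It starts lying on a flat of its flanges, axis level at 26 mm; grasp the roll across its 46 mm
- fixed_pin (a point): centre of the end face of the black fixed pin, 10 mm thick, that stands 17 mm out of the +y flange: 45 mm from the roll's middle along the axis. It belongs in the low cheek
- spring_end (a point): on the roll's axis at the outer face of the -y flange, where the 10 mm steel plunger comes out; at rest its tip is 32.5 mm farther out. It gives 18 mm: 3 N to start it, 10 N at 14 mm, 12 N at its stop; it is damped (6 N per 0.1 m/s). Pushed in 15 mm on the tall cheek's face, it lets the fixed pin pass the low cheek's face by 1 mm or more. Seated in both recesses it is still in by 1.5 mm. It belongs in the tall cheek
- date_stamp: wooden date stamp standing on the table, 27 x 48 x 62 mm, origin under its centre; bystander
- can_work: small clear nut can with white lid and a paper band, 70 mm across, 45 mm high, origin under its centre; bystander
- tally_counter: grey tally counter lying flat, 52 x 45 x 17 mm, origin under its centre; bystander

How it is judged:
On the way, in this order (a step that is already met when the one before it is completed fails the run):
1. the label roll is lifted clear of the table (height (world z) of label_roll above 0.05 m), for 0.2 s.
2. the spindle is pressed against the stand so that its spring gives (contact force between label_roll and roll_stand above 5.5 N and height (world z) of label_roll above 0.06 m), for 0.1 s.
At the end, for the whole second after the job is handed in: Both spindle ends rest in their recesses, fixed pin in the low cheek: roll middle and pin end lie within 2.2 mm sideways and 2.5 mm in height of the recess line. The roll is let go and at rest; stamp, can and counter are within 30 mm of where they stood (x of fixed_pin in the frame of roll_stand between -0.0022 and 0.0022 m and z of fixed_pin in the frame of roll_stand between 0.0695 and 0.0742 m and y of fixed_pin in the frame of roll_stand above 0.035 m and x of label_roll in the frame of roll_stand between -0.0022 and 0.0022 m and z of label_roll in the frame of roll_stand between 0.0695 and 0.0742 m and linear speed of label_roll below 0.02 m/s and contact force between the fingers and label_roll below 0.1 N); the robot touches nothing.
It fails at once if the roll or its spindle presses on the stand with more than 25 N (contact force between label_roll and roll_stand above 25 N).
It fails at once if the stamp, the nut can or the tally counter is moved by more than 30 mm (distance of any of date_stamp, can_work, tally_counter from where it was at the start of the episode above 0.03 m).
It also fails if it takes over 45 s, if anything falls off the work surface, if the arm or the gripper's body presses on something with over 40 N, if the wrist force passes 120 N, or if a joint passes its speed limit or range.

## Working session

There is one attempt and no reset: what is moved stays moved. The work goes in short steps, Python scripts to look and compute and a tool call to move; the robot and the scene stay as the last step left them, time stands still between calls to the robot, and variables do not carry over. Pictures are saved under pics/ and viewed, and the job is handed in when it is done.

Besides the shell and the picture viewer there is one more tool, called as name(argument=value, ...), one argument or row to a line, values as JSON. play_rows: Moves the arm, as the interface text tells. Its arguments: {"type":"object","properties":{"increments":{"type":"array"}},"required":["increments"]}

```bash
mkdir -p pics; ls; cat > h.py <<'E'
import numpy as np,cv2
from station import arm,vision,models
def cap(n,f):
    p,d=vision.capture(n); cv2.imwrite(f'pics/{f}.png',p[:,:,::-1]); np.save(f'pics/{f}.npy',d)
    c=vision.camera_params(n); np.savez(f'pics/{f}_c.npz',W=c['world_to_cam'],fov=c['fov_y'],cx=c['cx'],cy=c['cy'])
    return p,d
def load(f):
    c=np.load(f'pics/{f}_c.npz'); return cv2.imread(f'pics/{f}.png'),np.load(f'pics/{f}.npy'),c
def pts(f):
    im,d,c=load(f); h,w=d.shape; fo=h/2/np.tan(np.radians(c['fov'])/2)
    v,u=np.mgrid[:h,:w]; P=np.stack([(u-c['cx'])/fo*d,(v-c['cy'])/fo*d,d,np.ones_like(d)],-1)
    return (P@np.linalg.inv(c['W']).T)[...,:3]
def proj(f,X):
    c=np.load(f'pics/{f}_c.npz'); fo=384/2/np.tan(np.radians(c['fov'])/2)
    q=np.c_[np.atleast_2d(X),np.ones(len(np.atleast_2d(X)))]@c['W'].T
    return np.c_[q[:,0]/q[:,2]*fo+c['cx'],q[:,1]/q[:,2]*fo+c['cy']]
E
python3 - <<'E'
from h import *
s=arm.state();print(s)
for n in ['scene','side','wrist']:
    cap(n,n+'0')
    for q in ['roll_stand','label_roll','fixed_pin','spring_end','date_stamp','can_work','tally_counter']:
        if n!='wrist' : print(n,q,[(r['at'],round(r['p'],2)) for r in models.find_in(q,n)[:2]])
a=np.vstack([np.hstack([cv2.imread('pics/scene0.png')]),])
E
```

```text
pics
{'t': 0.0, 'joint_positions': array([ 1.09470981e+00,  2.91262232e-01, -1.54133711e-01,  1.12668631e+00,
        3.22547633e-05,  1.43152336e+00]), 'qd': array([ 0.00033652, -0.00122156, -0.00220234, -0.00224441,  0.00108575,
       -0.0003006 ]), 'joint_efforts': array([ 3.01181644e-03, -5.37146652e+01,  3.31375980e+01,  1.59773865e-02,
       -6.37286576e-05, -5.45296118e-06]), 'tcp_pos': array([0.17327469, 0.4951211 , 0.23073892]), 'eef_rot': array([ 0.26336322,  1.55500928, -0.26528048]), 'force': array([-0.16708784,  0.32510354,  0.20664705]), 'wrist_torque': array([-0.00835119,  0.01352242, -0.05421306]), 'gripper_width': 0.9989969912452469}
scene roll_stand [([288.3, 206.7], 0.76)]
scene label_roll [([227.3, 177.8], 0.83)]
scene fixed_pin [([228.2, 179.0], 0.75)]
scene spring_end [([228.4, 175.0], 0.63)]
scene date_stamp [([292.3, 175.0], 0.53)]
scene can_work [([229.8, 211.5], 0.65)]
scene tally_counter [([352.6, 228.1], 0.55)]
side roll_stand [([220.6, 234.7], 0.65)]
side label_roll [([209.7, 190.7], 0.74)]
side fixed_pin [([211.9, 192.7], 0.95)]
side spring_end [([209.8, 190.5], 0.62)]
side date_stamp [([273.9, 185.8], 0.81)]
side can_work [([219.4, 235.4], 0.75)]
side tally_counter [([343.7, 237.7], 0.6), ([211.2, 192.9], 0.28)]
```

View pics/scene0.png

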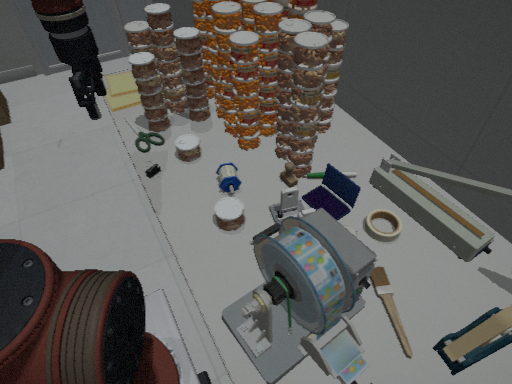

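View pics/side0.png

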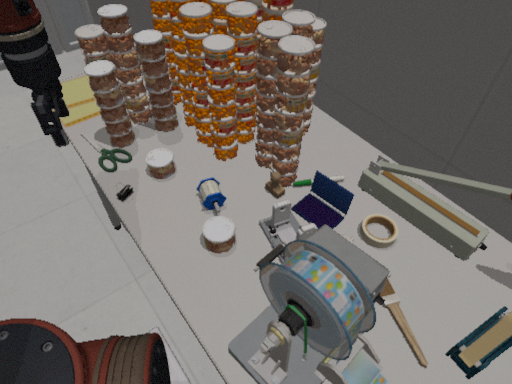

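View pics/wrist0.png

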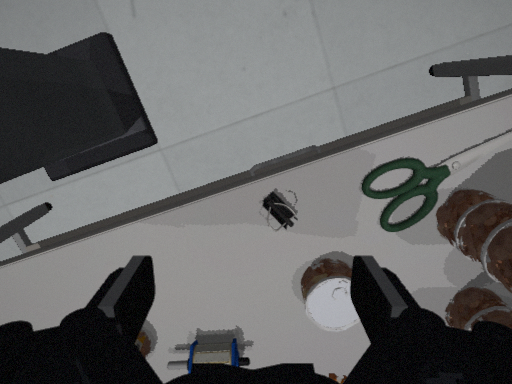

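The roll is at scene (228,178). The small stand is at (287,205), partly behind the big label machine. The stamp is at (290,172), and two cans are at (230,212) and (188,147).

```bash
python3 - <<'E'
from h import *
for n in ['scene0','side0']:
    im,_,_=load(n); P=pts(n)
    c=im[150:260,190:340]; cv2.imwrite(f'pics/{n}_z.png',cv2.resize(c,None,fx=5,fy=5,interpolation=cv2.INTER_CUBIC))
    q={'scene0':[(227,178),(236,192),(229,203),(287,205),(290,172),(270,211),(310,222),(345,190)],'side0':[(210,192),(218,205),(218,226),(282,218),(275,185),(265,228),(310,230),(340,190)]}[n]
    for u,v in q: print(n,u,v,P[v,u].round(4))
    print(np.linalg.inv(np.load(f'pics/{n}_c.npz')['W'])[:3,3])
E
```

```text
scene0 227 178 [0.3915 0.3362 0.051 ]
scene0 236 192 [0.4074 0.3232 0.0023]
scene0 229 203 [0.3612 0.2622 0.046 ]
scene0 287 205 [0.483  0.1951 0.0367]
scene0 290 172 [0.5475 0.2836 0.0418]
scene0 270 211 [0.4533 0.2245 0.0008]
scene0 310 222 [0.4259 0.0403 0.1809]
scene0 345 190 [0.6322 0.1627 0.0412]
[ 0.16608656 -0.25073943  0.67435772]
side0 210 192 [0.3966 0.3494 0.0487]
side0 218 205 [0.4061 0.3339 0.009 ]
side0 218 226 [0.3581 0.2562 0.0463]
side0 282 218 [0.4908 0.1954 0.0367]
side0 275 185 [0.5467 0.2892 0.0298]
side0 265 228 [0.4544 0.2101 0.0117]
side0 310 230 [0.4702 0.0943 0.1196]
side0 340 190 [0.6357 0.1621 0.0665]
[ 0.1244911  -0.17529423  0.70205464]
```

View pics/scene0_z.png

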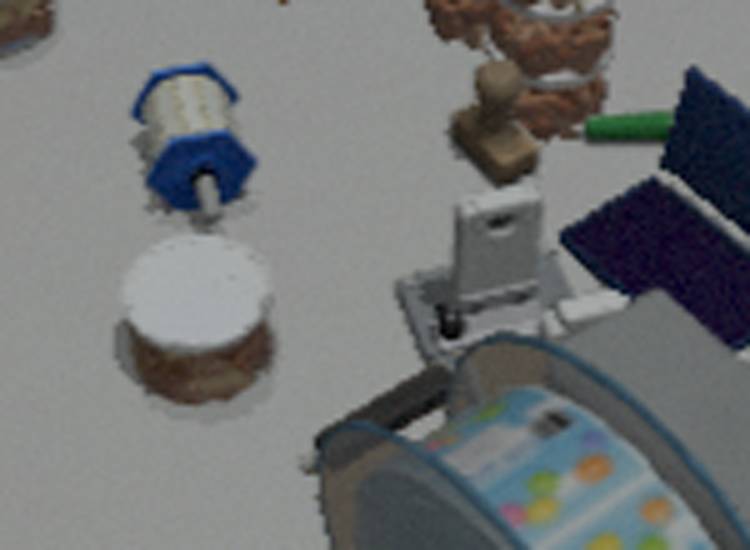

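View pics/side0_z.png

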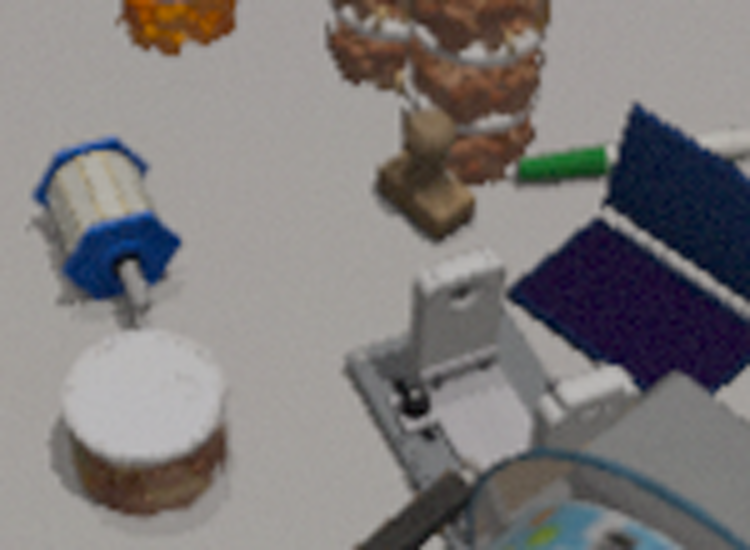

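```bash
python3 - <<'E'
from h import *
for n in ['scene0','side0']:
    P=pts(n); im,_,_=load(n)
    rng={'scene0':(slice(183,230),slice(265,325)),'side0':(slice(195,250),slice(255,325))}[n]
    Q=P[rng].reshape(-1,3);C=im[rng].reshape(-1,3).astype(int)
    # points of stand
    m=(Q[:,0]>.42)&(Q[:,0]<.56)&(Q[:,1]>.08)&(Q[:,1]<.3)
    print(n,'z hist',np.histogram(Q[m,2],bins=np.arange(0,.16,.005)))
    T=Q[m&(Q[:,2]>.08)]; 
    lo=m&(abs(Q[:,2]-.086)<.004); hi=m&(abs(Q[:,2]-.129)<.004)
    for k,s in (('lo',lo),('hi',hi)): print(k,s.sum(),Q[s].min(0).round(3),Q[s].max(0).round(3),Q[s].mean(0).round(4))
    # zmap
    for v in range(rng[0].start,rng[0].stop,3): print(v,' '.join('%3d'%(P[v,u,2]*1000) for u in range(rng[1].start,rng[1].stop,3)))
E
```

```text
scene0 z hist (array([406, 162, 181,  85,  49,  39,  23,  21,  20,  26,  22,  28,  22,
        34,  23,  22,  45,  34,   0,   0,   0,   0,   1,  16,  31,  50,
        17,   0,   0,   0,   0]), array([0.   , 0.005, 0.01 , 0.015, 0.02 , 0.025, 0.03 , 0.035, 0.04 ,
       0.045, 0.05 , 0.055, 0.06 , 0.065, 0.07 , 0.075, 0.08 , 0.085,
       0.09 , 0.095, 0.1  , 0.105, 0.11 , 0.115, 0.12 , 0.125, 0.13 ,
       0.135, 0.14 , 0.145, 0.15 , 0.155]))
lo 70 [0.472 0.189 0.082] [0.508 0.207 0.089] [0.4892 0.198  0.0849]
hi 67 [0.453 0.09  0.125] [0.479 0.109 0.132] [0.4653 0.0971 0.1288]
183   0   0   0   1   0   0   0  -1  12  13   8   0   0   1   1   0  -1  -1   0  12
186   0   0   0   0   0   0   1   0   0   1   0   2  -1   0   0   0  -1   1   7   9
189   0  -2   2  -1   0   3  85  85  86  87  84   0   0   0   0  -1  13   8   6   9
192   0  -1  -1   0   0  -2  84  84  81  79  77  73   0   1   0   6   7   6   9   7
195   2   0   1   0   0   1  76  72  66  68  67  65   0   7   5   7  11   5   8   9
198   1   0   0   1   0   0  65  62  61  59  55   1   0   8   6   6   7   7   6   7
201  -1   0
[... 2612 characters left out ...]

231   1   1  -1   9  10  19  25  15  13  15  14  17  18  17 119 121 126 123 119 113 178 182 181 183
234   0   0   0   0  11  14  14  11  14  15  15  16  13  15 111 120 115 111 106 180 182 183 182 182
237   0   0   1   0   7  11  11  12  13  16  15  15  12  15 104 107 105 101 181 181 182 183 180 182
240   1   1   0   4   2   9  11  11  10  16  14  13  14 207 213 218 223 227 181 181 180 181 182 182
243   0   1   0   0   0   2  10  11 147   9 148 188 192 197 203 208 215 220 227 234 235 183 181 183
246   2   1   0   1   0   1   9 148 149 150 172 177 182 191 197 202 208 214 219 226 231 237 239 183
249   0   0   1   0   0   0 148 148 149 146 162 167 175 182 189 195 201 207 212 219 223 230 234 239
```

```bash
python3 - <<'E'
from h import *
A=[]
for n in ['scene0','side0']:
    P=pts(n); im,_,_=load(n); hsv=cv2.cvtColor(im,cv2.COLOR_BGR2HSV)
    Q=P.reshape(-1,3);H=hsv.reshape(-1,3)
    m=(Q[:,0]>.33)&(Q[:,0]<.47)&(Q[:,1]>.27)&(Q[:,1]<.42)&(Q[:,2]>.012)&(Q[:,2]<.07)
    b=m&(H[:,0]>100)&(H[:,0]<130)&(H[:,1]>120)
    print(n,m.sum(),b.sum(),'blue',Q[b].mean(0).round(4),Q[b].max(0))
    T=Q[m&(Q[:,2]>.04)]; print('top',T.mean(0),T.min(0),T.max(0))
    R=Q[m&~b&(Q[:,2]>.032)]; print('roll',len(R),R.mean(0)); w,v=np.linalg.eigh(np.cov(R[:,:2].T));print(w**.5,v[:,1])
    pl=Q[m&~b&(Q[:,2]>.015)&(Q[:,1]<.312)];print('plunger',len(pl),pl.round(3)[:20].tolist())
    # obstacles near stand
    o=(Q[:,2]>.13)&(abs(Q[:,0]-.478)<.1)&(Q[:,1]>.05)&(Q[:,1]<.3); O=Q[o]
    print('obst',len(O)); 
    for y0 in np.arange(.05,.12,.01):
        s=O[(O[:,1]>=y0)&(O[:,1]<y0+.01)]
        if len(s):print(round(y0,2),len(s),s.min(0).round(3),s.max(0).round(3))
E
```

```text
scene0 588 222 blue [0.3989 0.343  0.0363] [0.43689443 0.39549262 0.05442381]
top [0.39257409 0.33889446 0.04673455] [0.33184101 0.27008825 0.04013742] [0.4315955  0.39211788 0.05442381]
roll 305 [0.39144606 0.33868024 0.04500105]
[0.01320779 0.04668262] [0.50470154 0.8632939 ]
plunger 101 [[0.395, 0.312, 0.031], [0.391, 0.31, 0.031], [0.394, 0.309, 0.03], [0.388, 0.309, 0.03], [0.389, 0.305, 0.033], [0.392, 0.307, 0.03], [0.394, 0.304, 0.031], [0.387, 0.307, 0.028], [0.389, 0.305, 0.029], [0.391, 0.303, 0.03], [0.393, 0.303, 0.029], [0.386, 0.304, 0.028], [0.388, 0.304, 0.027], [0.39, 0.302, 0.028], [0.393, 0.302, 0.027], [0.388, 0.305, 0.022], [0.361, 0.283, 0.047], [0.363, 0.282, 0.047], [0.365, 0.282, 0.046], [0.368, 0.281, 0.046]]
obst 657
0.05 119 [0.382 0.05  0.162] [0.464 0.06  0.211]
0.06 47 [0.381 0.06  0.142] [0.464 0.07  0.192]
0.07 21 [0.378 0.071 0.14 ] [0.386 0.08  0.159]
0.08 29 [0.379 0.08  0.145] [0.398 0.09  0.151]
0.09 17 [0.384 0.091 0.13 ] [0.479 0.099 0.148]
0.1 2 [0.456 0.103 0.13 ] [0.458 0.103 0.131]
side0 724 238 blue [0.3986 0.3443 0.0351] [0.4368956  0.39
[... 281 characters left out ...]
95, 0.31, 0.029], [0.388, 0.312, 0.029], [0.388, 0.308, 0.032], [0.39, 0.307, 0.032], [0.392, 0.305, 0.032], [0.386, 0.309, 0.029], [0.388, 0.308, 0.029], [0.389, 0.306, 0.03], [0.392, 0.306, 0.028], [0.386, 0.309, 0.025], [0.387, 0.307, 0.027], [0.388, 0.305, 0.028], [0.391, 0.305, 0.026], [0.366, 0.284, 0.047], [0.368, 0.284, 0.046], [0.37, 0.283, 0.045], [0.372, 0.282, 0.045], [0.374, 0.28, 0.046]]
obst 781
0.05 178 [0.383 0.05  0.157] [0.464 0.06  0.213]
0.06 88 [0.382 0.06  0.133] [0.464 0.07  0.196]
0.07 33 [0.378 0.07  0.133] [0.385 0.08  0.173]
0.08 49 [0.378 0.08  0.135] [0.4   0.09  0.151]
0.09 19 [0.378 0.09  0.13 ] [0.478 0.1   0.149]
0.1 3 [0.455 0.101 0.13 ] [0.477 0.105 0.131]
```

```bash
python3 - <<'E'
from h import *
from scipy.spatial.transform import Rotation as R
s=arm.state();M=R.from_rotvec(s['eef_rot']).as_matrix();print(M.round(3))
C=np.linalg.inv(np.load('pics/wrist0_c.npz')['W']);print(C.round(3)); print('cam in tool',(M.T@(C[:3,3]-s['tcp_pos'])).round(3),(M.T@C[:3,:3]).round(3), np.load('pics/wrist0_c.npz')['fov'])
P=pts('wrist0')
for u,v in [(215,355),(332,303),(180,348),(245,361)]:print(u,v,P[v,u].round(3))
E
```

```text
[[ 0.     0.33   0.944]
 [-0.     0.944 -0.33 ]
 [-1.    -0.     0.   ]]
[[ 0.331  0.899  0.288  0.1  ]
 [ 0.944 -0.315 -0.102  0.521]
 [-0.001  0.306 -0.952  0.375]
 [ 0.     0.     0.     1.   ]]
cam in tool [-0.144  0.    -0.078] [[ 0.001 -0.306  0.952]
 [ 1.    -0.    -0.001]
 [ 0.     0.952  0.306]] 58.831403474874236
215 355 [0.385 0.373 0.037]
332 303 [0.355 0.528 0.044]
180 348 [0.389 0.316 0.001]
245 361 [0.413 0.402 0.03 ]
```

```bash
python3 - <<'E'
from h import *
for n in ['scene0','side0']:
    Q=pts(n).reshape(-1,3); a=np.array([.173,.495]);b=np.array([.40,.37])
    for nm,a,b in (('A',[.173,.495],[.4,.37]),('B',[.4,.36],[.478,.148])):
        a=np.array(a);b=np.array(b)
        t=np.clip((Q[:,:2]-a)@(b-a)/((b-a)@(b-a)),0,1); d=np.linalg.norm(Q[:,:2]-a-t[:,None]*(b-a),axis=1)
        for r in (.08,.12,.16):
            m=(d<r)&(t>.25)&(Q[:,2]>.06); print(n,nm,r,m.sum(),Q[m].max(0).round(3),Q[m].min(0).round(3))
E
```

```text
Traceback (most recent call last):
ValueError: zero-size array to reduction operation maximum which has no identity
```

play_rows(
  increments=[
    [20, -11, 0, 0, 0, -7.5, 1],
    [41, -23, 0, 0, 0, -15, 1],
    [62, -34, 0, 0, 0, -22.5, 1],
    [83, -46, 0, 0, 0, -30, 1],
    [104, -57, 0, 0, 0, -37.5, 1],
    [125, -68, 0, 0, 0, -45, 1],
    [145, -80, 0, 0, 0, -52.5, 1],
    [166, -91, 0, 0, 0, -60, 1],
    [187, -103, 0, 0, 0, -67.5, 1],
    [208, -114, 0, 0, 0, -75, 1],
    [227, -125, 0, 0, 0, -84, 1],
    [227, -125, 0, 0, 0, -84, 1],
  ],
)

```text
t: 2.05
tcp_pos: [0.4025, 0.3694, 0.2312]
eef_rot: [1.383, 1.086, -1.382]
force: [-0.3, 0.3, -0.6]
gripper_width: 1.0
```

```bash
python3 - <<'E'
from h import *
cap('wrist','w1')
cap('scene','s1')
E
```

```text
(no output)
```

View pics/w1.png

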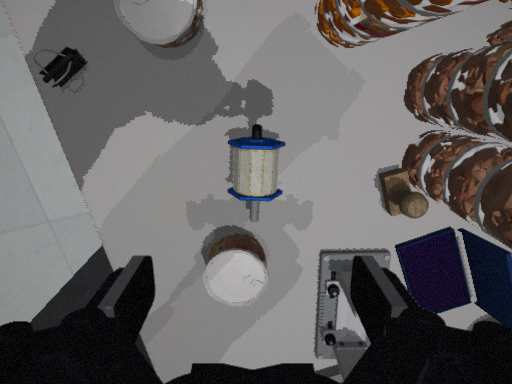

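View pics/s1.png

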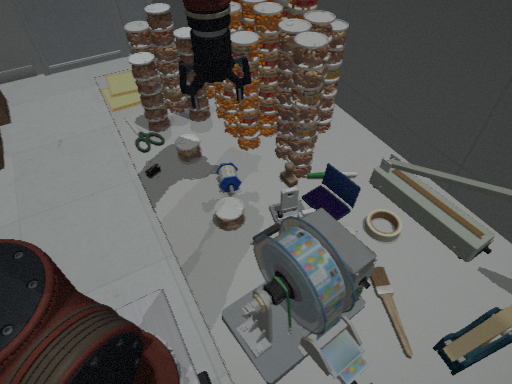

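```bash
cat >> h.py <<'E'
def ray(f,u,v,z):
    c=np.load(f'pics/{f}_c.npz'); fo=384/2/np.tan(np.radians(c['fov'])/2); C=np.linalg.inv(c['W'])
    d=C[:3,:3]@np.array([(u-c['cx'])/fo,(v-c['cy'])/fo,1]); o=C[:3,3]; return o+d*(z-o[2])/d[2]
E
python3 - <<'E'
from h import *
from scipy.spatial.transform import Rotation as R
im,d,c=load('w1'); cv2.imwrite('pics/w1_z.png',cv2.resize(im[110:240,170:340],None,fx=4.5,fy=4.5,interpolation=cv2.INTER_CUBIC))
cv2.imwrite('pics/w1_y.png',cv2.resize(im[230:370,290:440],None,fx=4,fy=4,interpolation=cv2.INTER_CUBIC))
P=pts('w1');hsv=cv2.cvtColor(im,cv2.COLOR_BGR2HSV)
b=(hsv[...,0]>100)&(hsv[...,0]<130)&(hsv[...,1]>130)
for r in (slice(130,160),slice(180,205)):
    m=np.zeros_like(b);m[r,210:300]=b[r,210:300]
    v,u=np.nonzero(m);Q=P[m];print('flange',len(Q),u.min(),u.max(),Q[Q[:,2]>.045].mean(0).round(4),Q.min(0).round(4),Q.max(0).round(4))
Q=P[145:190,225:285].reshape(-1,3);Q=Q[(Q[:,2]>.035)&(Q[:,2]<.06)];print('roll',Q.mean(0))
for u,v in [(257,128),(254,222),(250,203)]: print(ray('w1',u,v,.026).round(4),P[v,u].round(4))
s=arm.state();print(s['tcp_pos'],R.from_rotvec(s['eef_rot']).as_matrix().round(3))
E
```

```text
flange 522 228 284 [0.4114 0.3898 0.0543] [0.3827 0.3802 0.007 ] [0.4379 0.4463 0.3747]
flange 247 228 281 [0.3977 0.3403 0.0554] [0.3692 0.3307 0.0246] [0.4245 0.4463 0.3747]
roll [0.40533412 0.3684677  0.04664701]
[0.4147 0.4028 0.026 ] [0.4148 0.4035 0.0321]
[0.388  0.3032 0.026 ] [0.3857 0.293  0.0009]
[0.389 0.326 0.026] [0.3892 0.3268 0.0283]
[0.40047844 0.37035058 0.23118069] [[-0.     0.973 -0.229]
 [-0.    -0.229 -0.973]
 [-1.    -0.     0.   ]]
```

View pics/w1_z.png

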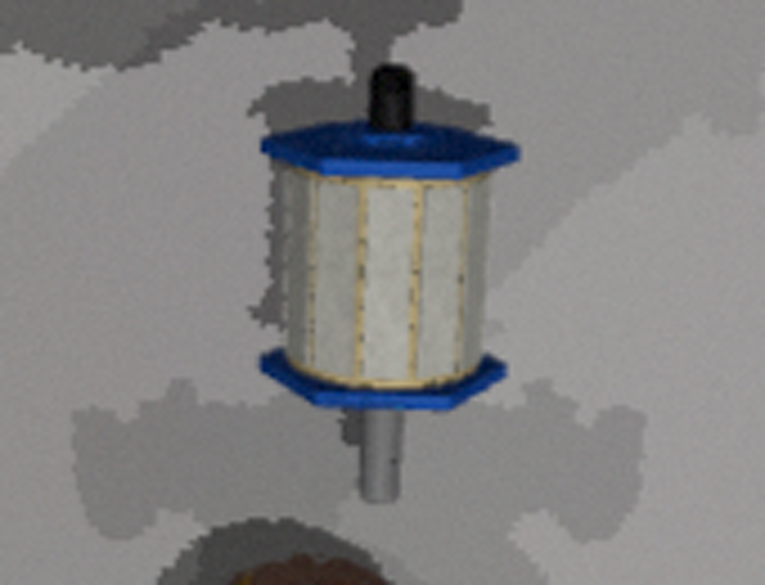

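View pics/w1_y.png

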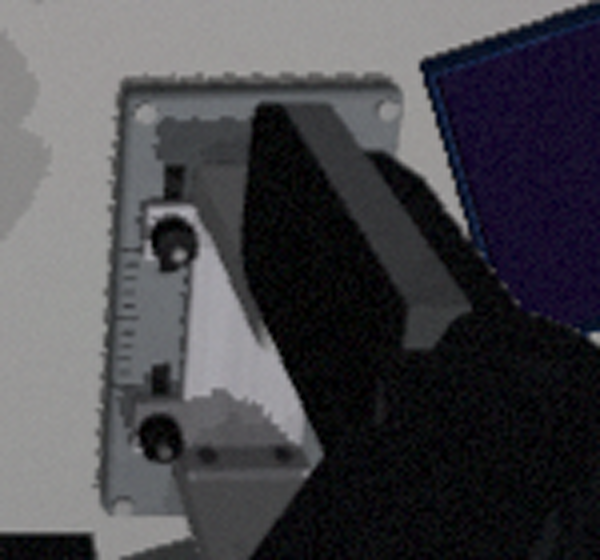

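```bash
python3 - <<'E'
from h import *
a=ray('w1',257.1,124.6,.031);b=ray('w1',254.4,221,.028);print(a,b)
d=(a-b)[:2];print(np.linalg.norm(d),np.degrees(np.arctan2(d[0],d[1])),(a+(b-a)*45/105.5)[:2])
# roll fit: side edges of label cylinder & flanges
m=[];
# flange outer corners (crop px)
f=lambda x,y:(x/4.5+170,y/4.5+110)
for z,L,Rr in ((.026,(262,143),(519,155)),(.026,(262,360),(505,370))):
    p=ray('w1',*f(*L),z);q=ray('w1',*f(*Rr),z);print(p.round(4),q.round(4),((p+q)/2).round(4),np.linalg.norm(p-q))
p=[ray('w1',*f(391,y),.052)for y in(128,)];print(p)
E
```

```text
[0.41567882 0.40663286 0.031     ] [0.3889249  0.30512026 0.028     ]
0.10497895342852394 14.764713174252943 [0.4042672  0.36333365]
[0.3828 0.396  0.026 ] [0.4393 0.3797 0.026 ] [0.411  0.3878 0.026 ] 0.05876582151039259
[0.3697 0.3458 0.026 ] [0.4255 0.3299 0.026 ] [0.3976 0.3378 0.026 ] 0.05807469156005031
[array([0.41282492, 0.39649929, 0.052     ])]
```

```bash
python3 - <<'E'
from h import *
f=lambda x,y:(x/4+290,y/4+230)
TL=ray('w1',*f(122,84),.01);TR=ray('w1',*f(400,86),.01);BL=ray('w1',*f(102,512),.01)
print(TL,TR,BL,np.linalg.norm(TL-TR),np.linalg.norm(TL-BL))
e=TR-TL;print('yaw x',np.degrees(np.arctan2(-e[1],e[0])));e=TL-BL;print('yaw y',np.degrees(np.arctan2(e[0],e[1])))
print('center',(TR+BL)/2)
# cloud based pose of cheeks
import itertools
for n in ['scene0','side0']:
    Q=pts(n).reshape(-1,3); m=(Q[:,0]>.42)&(Q[:,0]<.56)&(Q[:,1]>.085)&(Q[:,1]<.24)
    lo=Q[m&(abs(Q[:,2]-.085)<.003)&(Q[:,1]>.15)]; hi=Q[m&(Q[:,2]>.126)&(Q[:,2]<.132)&(Q[:,1]<.13)]
    for T in (lo,hi):
        w,v=np.linalg.eigh(np.cov(T[:,:2].T)); r=cv2.minAreaRect((T[:,:2]*1000).astype(np.float32)); print(n,len(T),T.mean(0).round(4),v[:,1].round(3),w**.5,r)
E
```

```text
[0.45499227 0.24200263 0.01      ] [0.53541489 0.22216751 0.01      ] [0.42116849 0.08683066 0.01      ] 0.0828325406219284 0.15881557860534512
yaw x 13.8547011174664
yaw y 12.29676506086186
center [0.47829169 0.15449909 0.01      ]
scene0 69 [0.4892 0.198  0.0849] [-0.972  0.235] [0.00352472 0.01089462] ((490.0406799316406, 198.16094970703125), (11.95297622680664, 36.164283752441406), 78.87271881103516)
scene0 59 [0.4662 0.0967 0.129 ] [-0.975  0.223] [0.0030593  0.00760917] ((466.20379638671875, 97.1165771484375), (10.516205787658691, 25.76200294494629), 78.54351043701172)
side0 77 [0.4885 0.201  0.0852] [-0.975  0.22 ] [0.00368425 0.01041791] ((490.06134033203125, 200.91983032226562), (14.192973136901855, 36.66650390625), 77.07852172851562)
side0 74 [0.4663 0.0991 0.1287] [-0.967  0.256] [0.00335242 0.00782033] ((466.697021484375, 99.74029541015625), (12.065580368041992, 25.96573829650879), 76.77569580078125)
```

play_rows(
  increments=[
    [20, -42, 0, 0, 0, -2, 1],
    [40, -85, 0, 0, 0, -2, 1],
    [60, -128, 0, 0, 0, -2, 1],
    [80, -170, 0, 0, 0, -2, 1],
    [85, -190, 0, 0, 0, -2, 1],
    [85, -190, 0, 0, 0, -2, 1],
  ],
)

```text
t: 2.75
tcp_pos: [0.4856, 0.1787, 0.2312]
eef_rot: [1.402, 1.071, -1.403]
force: [-0.3, 0.6, -0.5]
gripper_width: 1.002
```

```bash
python3 - <<'E'
from h import *
print(arm.state()['tcp_pos'])
im,_=cap('wrist','w2')
cv2.imwrite('pics/w2_z.png',cv2.resize(im[:,:,::-1][80:290,160:350],None,fx=2.8,fy=2.8,interpolation=cv2.INTER_CUBIC))
E
```

```text
[0.48558118 0.17874941 0.23121794]
```

View pics/w2.png

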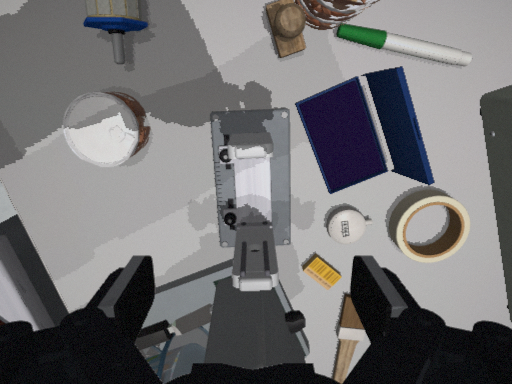

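View pics/w2_z.png

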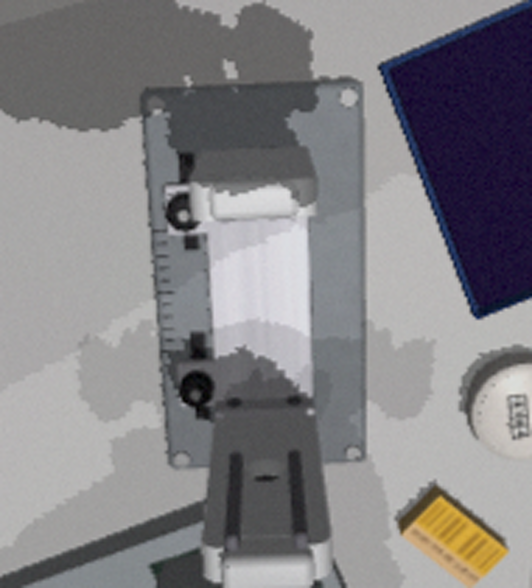

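```bash
python3 - <<'E'
from h import *
f=lambda x,y:(x/2.8+160,y/2.8+80)
g=lambda x,y,z:ray('w2',*f(x,y),z)
TL,TR,BL,BR=[g(x,y,.01) for x,y in((142,92),(362,82),(168,466),(366,460))]
print('base',*(p[:2].round(4) for p in (TL,TR,BL,BR)),'mean',np.mean([TL,TR,BL,BR],0).round(4))
yw=lambda e:np.degrees(np.arctan2(e[0],e[1]));xw=lambda e:np.degrees(np.arctan2(-e[1],e[0]))
print(xw(TR-TL),xw(BR-BL),yw(TL-BL),yw(TR-BR),np.linalg.norm(TR-TL),np.linalg.norm(TL-BL))
rc=g(265,478,.072);print('recess tall',rc)
a=g(203,550,.129);b=g(332,550,.129);print('tall top inner edge',a,b,(a+b)/2)
a=g(205,412,.016);b=g(315,412,.016);print('foot',a,b,(a+b)/2)
a=g(211,217,.086);b=g(297,217,.086);print('low top inner',a,b,(a+b)/2)
# cloud
P=pts('w2');Q=P[100:300,200:300].reshape(-1,3)
for nm,z in(('lo',.086),('hi',.129)):
    T=Q[(abs(Q[:,2]-z)<.003)]; T=T[T[:,1]>.17] if nm=='lo' else T[T[:,1]<.13]
    r=cv2.minAreaRect((T[:,:2]*1000).astype(np.float32));print(nm,len(T),T.mean(0).round(4),r)
# inner face of tall cheek: fit plane
m=(Q[:,2]>.03)&(Q[:,2]<.12)&(Q[:,1]<.14)&(Q[:,1]>.07); T=Q[m]; print(len(T))
c=T.mean(0);u,s,vt=np.linalg.svd(T-c);print('face',c,vt[2],s)
E
```

```text
base [0.4566 0.2385] [0.5368 0.2205] [0.421  0.0878] [0.5025 0.0686] mean [0.4792 0.1538 0.01  ]
12.68566900754565 13.27297568599346 13.297008484353944 12.695794031938451 0.08218753553663363 0.15486008490379768
recess tall [0.4672417  0.10288236 0.072     ]
tall top inner edge [0.45094773 0.11370682 0.129     ] [0.48757487 0.10376642 0.129     ] [0.4692613  0.10873662 0.129     ]
foot [0.44407103 0.10998925 0.016     ] [0.48745992 0.098203   0.016     ] [0.46576547 0.10409612 0.016     ]
low top inner [0.47631244 0.20060505 0.086     ] [0.50187236 0.19365392 0.086     ] [0.4890924  0.19712948 0.086     ]
lo 590 [0.4903 0.203  0.0859] ((490.0646057128906, 202.6370391845703), (12.30580997467041, 38.04273986816406), 77.01048278808594)
hi 434 [0.4673 0.1027 0.1293] ((467.1536865234375, 102.84870910644531), (14.707304954528809, 27.38056182861328), 81.2138442993164)
1766
face [0.46849086 0.10747477 0.08133029] [ 0.22349398  0.9746201  -0.01288768] [1.10018332 0.49039376 0.08595476]
```

play_rows(
  increments=[
    [-19, 45, 0, 0, 0, 0, 1],
    [-38, 90, 0, 0, 0, 0, 1],
    [-58, 137, -10, 0, 0, 0, 1],
    [-75, 178, -40, 0, 0, 0, 1],
    [-80, 189, -85, 0, 0, 0, 1],
    [-80, 189, -130, 0, 0, 0, 1],
    [-80, 189, -170, 0, 0, 0, 1],
    [-80, 189, -205, 0, 0, 0, 1],
    [-80, 189, -223, 0, 0, 0, 1],
    [-80, 189, -223, 0, 0, 0, 1],
  ],
)

```text
t: 3.8
tcp_pos: [0.4019, 0.3693, 0.0059]
eef_rot: [1.395, 1.075, -1.405]
force: [-0.4, 0.5, 0.3]
gripper_width: 1.002
```

```bash
python3 - <<'E'
from h import *
s=arm.state();print(s['tcp_pos'],s['force'])
cap('wrist','w3')
E
```

```text
[0.40187369 0.36927753 0.00586472] [-0.37776545  0.48741401  0.30347264]
```

View pics/w3.png

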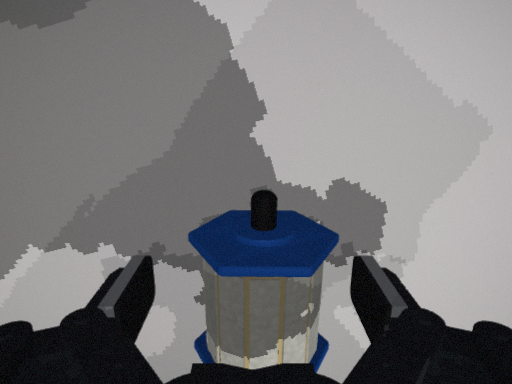

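play_rows(
  increments=[
    [4, -1.5, 3, 0, 0, 0, 1],
    [4, -1.5, 3, 0, 0, 0, 0.7],
    [4, -1.5, 3, 0, 0, 0, 0.4],
    [4, -1.5, 3, 0, 0, 0, 0.3],
    [4, -1.5, 3, 0, 0, 0, 0.3],
    [4, -1.5, 3, 0, 0, 0, 0.3],
    [4, -1.5, 3, 0, 0, 0, 0.3],
  ],
)

```text
t: 4.55
tcp_pos: [0.4077, 0.3687, 0.0117]
eef_rot: [1.399, 1.075, -1.401]
force: [-2.0, -0.9, 10.2]
gripper_width: 0.519
```

play_rows(
  increments=[
    [0, 0, 8, 0, 0, 0, 0.2],
    [0, 0, 25, 0, 0, 0, 0.2],
    [0, 0, 60, 0, 0, 0, 0.2],
    [0, 0, 100, 0, 0, 0, 0.2],
    [0, 0, 130, 0, 0, 0, 0.2],
    [0, 0, 130, 0, 0, 0, 0.2],
    [0, 0, 130, 0, 0, 0, 0.2],
  ],
)

```text
t: 5.25
tcp_pos: [0.4078, 0.3688, 0.1422]
eef_rot: [1.4, 1.075, -1.4]
force: [-0.5, -0.9, -2.6]
gripper_width: 0.516
```

```bash
python3 - <<'E'
from h import *
s=arm.state();print(s['tcp_pos'],s['eef_rot'],s['force'],s['wrist_torque'],s['gripper_width'])
im,_=cap('wrist','w4'); a=cap('scene','s4')[0]; b=cap('side','d4')[0]
z=[cv2.resize(x[100:210,160:280],None,fx=3.3,fy=3.3,interpolation=cv2.INTER_CUBIC) for x in (a,b)]
cv2.imwrite('pics/z4.png',np.hstack(z)[:,:,::-1])
E
```

```text
[0.40782903 0.36875796 0.14221058] [ 1.40035051  1.07455981 -1.40045137] [-0.51729644 -0.93945618 -2.63583094] [ 0.01367647  0.06061696 -0.05181899] 0.5159520408926502
```

View pics/w4.png

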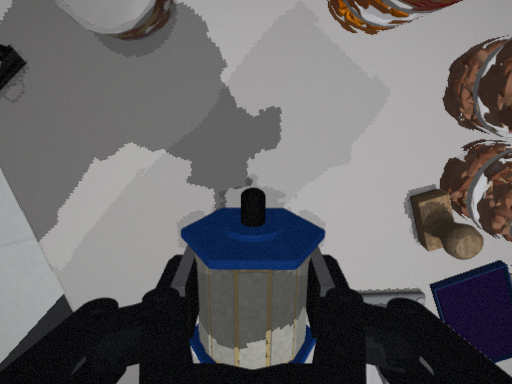

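View pics/z4.png

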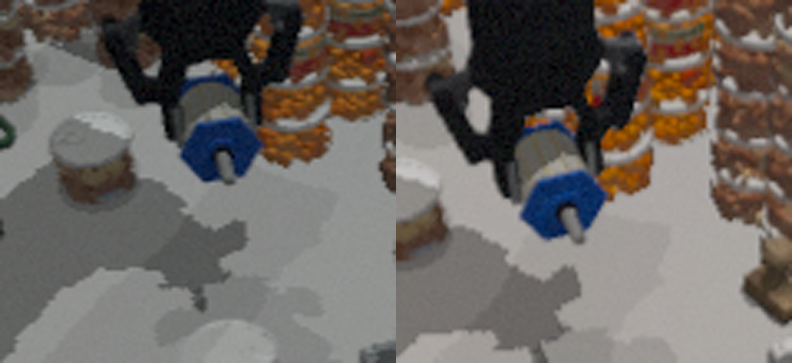

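```bash
python3 - <<'E'
from h import *
from scipy.spatial.transform import Rotation as R
s=arm.state();M=R.from_rotvec(s['eef_rot']).as_matrix();t=s['tcp_pos']
im,d,c=load('w4');P=(pts('w4')-t)@M   # tool coords: x down(fwd), y jaw, z -> -axis
hsv=cv2.cvtColor(im,cv2.COLOR_BGR2HSV)
b=(hsv[...,0]>100)&(hsv[...,0]<130)&(hsv[...,1]>130)&(d<.25); b[290:]=0
Q=P[b]; print(len(Q),Q.min(0),Q.max(0))
m=Q
for _ in range(8):
    cc=m.mean(0);u,sv,vt=np.linalg.svd(m-cc,full_matrices=False);n=vt[2];r=(Q-cc)@n;m=Q[abs(r)<.0012]
n*=np.sign(-n[2]);print('axis',n,len(m),cc,'tilt x,y deg',np.degrees(n[:2]))
k=(hsv[...,2]<60)&(d<.25);k[:185]=0;k[232:]=0;k[:,:232]=0;k[:,275:]=0
B=P[k];print('pin',len(B),B.mean(0),np.percentile(B,[5,50,95],axis=0))
# silhouettes: zoom
cv2.imwrite('pics/w4_z.png',cv2.resize(im[180:300,170:335],None,fx=4.8,fy=4.8,interpolation=cv2.INTER_CUBIC))
# roll cylinder
w=(d<.25)&~b&(hsv[...,2]>70);w[:262]=0;w[345:]=0;w[:,:190]=0;w[:,315:]=0
C=P[w];print('cyl',len(C),np.percentile(C,[2,50,98],axis=0))
from scipy.optimize import least_squares
def f(p): # axis passes (p0,p1) at z=0 with slopes p2,p3
    dx=C[:,0]-p[0]-p[2]*C[:,2];dy=C[:,1]-p[1]-p[3]*C[:,2];return np.hypot(dx,dy)-.023
o=least_squares(f,[-.02,0,0,0],loss='soft_l1',f_scale=.001);print('cylfit',o.x,np.std(o.fun))
E
```

```text
6673 [-0.14441216 -0.17888706 -0.09774113] [ 0.12125531  0.03643471 -0.00324135]
axis [-0.00764675  0.00641007 -0.99995022] 4660 [-0.02565164  0.00118739 -0.02215461] tilt x,y deg [-0.43812673  0.36726994]
pin 895 [-0.01968767  0.00131423 -0.03261966] [[-0.02139286 -0.00292153 -0.03903548]
 [-0.02001079  0.00142731 -0.03260668]
 [-0.01664619  0.00550969 -0.02582499]]
cyl 8282 [[-0.04017746 -0.02017709 -0.01576319]
 [-0.03702441  0.00102936  0.00060443]
 [-0.02450703  0.02226838  0.02283171]]
cylfit [-0.01647056  0.00120589  0.00836986 -0.00656682] 0.007257099385954843
```

View pics/w4_z.png

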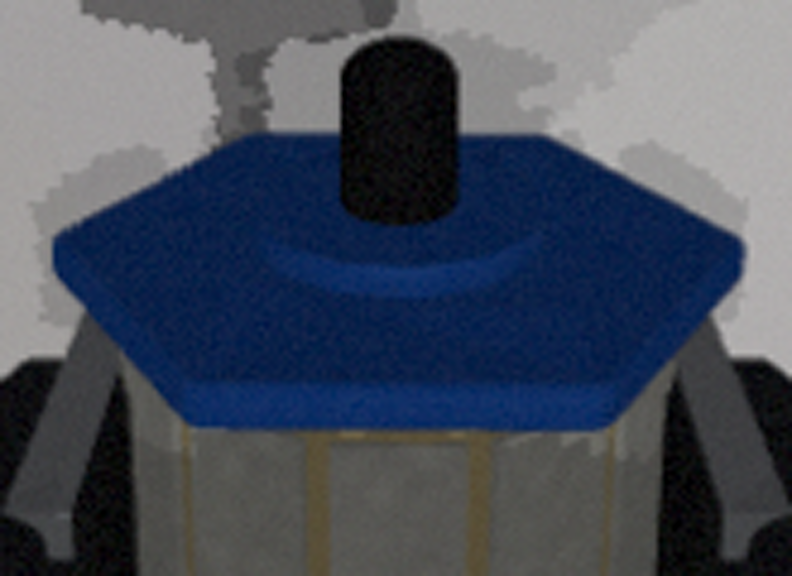

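```bash
python3 - <<'E'
from h import *
from scipy.spatial.transform import Rotation as R
s=arm.state();M=R.from_rotvec(s['eef_rot']).as_matrix();t=s['tcp_pos'];print(M.round(4))
def rayt(f,u,v):
    c=np.load(f'pics/{f}_c.npz'); fo=384/2/np.tan(np.radians(c['fov'])/2); C=np.linalg.inv(c['W'])
    return (C[:3,3]-t)@M,(C[:3,:3]@np.array([(u-c['cx'])/fo,(v-c['cy'])/fo,1]))@M
def hit(f,u,v,n,p0):
    o,dd=rayt(f,u,v);return o+dd*((p0-o)@n)/(dd@n)
n=np.array([-.0076,.0064,-1]);p0=np.array([-.0257,.0012,-.02215])
g=lambda x,y:(x/4.8+170,y/4.8+180)
cs=[hit('w4',*g(x,y),n,p0) for x,y in((245,132),(545,132),(745,240),(612,383),(190,383),(52,240))]
for q in cs:print(q.round(4))
print('hex mean',np.mean(cs,0).round(4),'tilt',np.degrees(np.arctan2((cs[2]-cs[5])[0],(cs[2]-cs[5])[1])))
# pin end: silhouette center top (400,38): end plane z=-.0222-.017
o=hit('w4',*g(400,36),np.array([0,0,-1.]),np.array([0,0,-.0392]));print('pin tip top edge',o, 'axis x ->',o[0]+.005)
for f in('s4','d4'):
    im,d,c=load(f);P=(pts(f)-t)@M;hsv=cv2.cvtColor(im,cv2.COLOR_BGR2HSV)
    b=(hsv[...,0]>100)&(hsv[...,0]<130)&(hsv[...,1]>130)
    Q=P[b];Q=Q[(abs(Q[:,0]+.016)<.04)&(abs(Q[:,1])<.04)&(Q[:,2]>.028)&(Q[:,2]<.045)]
    print(f,len(Q),Q.min(0).round(4),Q.max(0).round(4),'mid',((Q.min(0)+Q.max(0))/2).round(4),np.median(Q,0).round(4))
E
```

```text
[[-0.0039  0.9657 -0.2598]
 [-0.0011 -0.2598 -0.9657]
 [-1.     -0.0035  0.0021]]
[ 0.0079 -0.0137 -0.0225]
[ 0.0083  0.0161 -0.0223]
[-0.0172  0.0308 -0.022 ]
[-0.0416  0.0164 -0.0219]
[-0.0419 -0.0133 -0.0221]
[-0.018  -0.0277 -0.0224]
hex mean [-0.0171  0.0014 -0.0222] tilt 0.7302859361572965
pin tip top edge [-0.01427694  0.00157658 -0.0392    ] axis x -> -0.009276937747969286
s4 282 [-0.043  -0.0262  0.0311] [0.009  0.0275 0.0414] mid [-0.017   0.0006  0.0363] [-0.0217 -0.0019  0.0356]
d4 307 [-0.0412 -0.0267  0.0307] [0.0097 0.0291 0.0408] mid [-0.0158  0.0012  0.0358] [-0.0207 -0.0017  0.0337]
```

play_rows(
  increments=[
    [12, -27, 0, 0, 0, 0.5, 0.2],
    [28, -62, 0, 0, 0, 1, 0.2],
    [44, -98, 0, 0, 0, 1.5, 0.2],
    [60, -134, 0, 0, 0, 2, 0.2],
    [74, -165, 0, 0, 0, 2.4, 0.2],
    [79, -177, -10, 0, 0, 2.4, 0.2],
    [79, -177, -25, 0, 0, 2.4, 0.2],
    [79, -177, -38, 0, 0, 2.4, 0.2],
    [79, -177, -42, 0, 0, 2.4, 0.2],
    [79, -177, -42, 0, 0, 2.4, 0.2],
    [79, -177, -42, 0, 0, 2.4, 0.2],
  ],
)

```text
t: 6.5
tcp_pos: [0.4856, 0.1914, 0.0983]
eef_rot: [1.366, 1.098, -1.374]
force: [-0.3, 0.1, -2.1]
gripper_width: 0.519
```

```bash
cat > look.py <<'E'
import sys
from h import *
from scipy.spatial.transform import Rotation as R
k=sys.argv[1]
s=arm.state();M=R.from_rotvec(s['eef_rot']).as_matrix();t=s['tcp_pos']
print('t',s['t'],t.round(4),'F',s['force'].round(2),'T',s['wrist_torque'].round(3),s['gripper_width'])
d=np.array([.2235,.9746]);n=np.array([.9746,-.2235])
mid=t+M@np.array([-.0168,.0011,.0058]); print('mid along %.4f perp %.4f z %.4f'%(mid[:2]@d,mid[:2]@n,mid[2]),'toolyaw',np.degrees(np.arctan2(-M[0,2],-M[1,2])),'F along %.2f perp %.2f'%(s['force'][:2]@d,s['force'][:2]@n))
w=cap('wrist','w'+k)[0];a=cap('scene','s'+k)[0]; b=cap('side','d'+k)[0]
r=lambda x:cv2.resize(x,None,fx=3.3,fy=3.3,interpolation=cv2.INTER_CUBIC)
cv2.imwrite(f'pics/z{k}.png',np.hstack([r(a[130:240,235:355]),r(b[140:250,225:345])])[:,:,::-1])
E
python3 look.py 5
```

```text
t 6.5 [0.4856 0.1914 0.0983] F [-0.25  0.11 -2.06] T [-0.013  0.011 -0.02 ] 0.5187340787616318
mid along 0.2893 perp 0.4317 z 0.1152 toolyaw 12.627194762682358 F along 0.05 perp -0.27
```

View pics/z5.png

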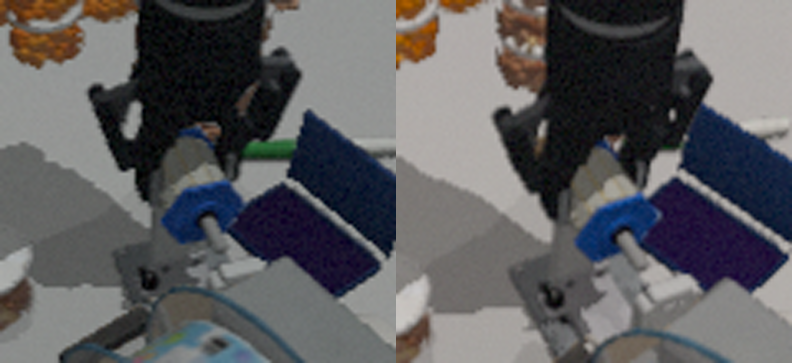

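View pics/w5.png

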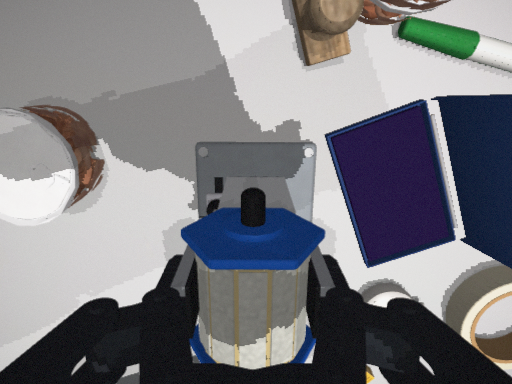

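```bash
python3 - <<'E'
from h import *
d=np.array([.2235,.9746]);n=np.array([.9746,-.2235])
for f in ('s5','d5'):
    Q=pts(f).reshape(-1,3);S=np.c_[Q[:,:2]@n,Q[:,:2]@d,Q[:,2]]
    p=S[(abs(S[:,0]-.4325)<.012)&(S[:,1]>.225)&(S[:,1]<.258)&(S[:,2]>.095)&(S[:,2]<.13)]
    print(f,len(p)); print('perp mean %.4f z max %.4f z95 %.4f minalong %.4f'%(p[:,0].mean(),p[:,2].max(),np.percentile(p[:,2],95),p[:,1].min()),np.percentile(p[:,0],[5,50,95]).round(4))
    h=S[(abs(S[:,0]-.4325)<.03)&(S[:,1]>.19)&(S[:,1]<.225)&(S[:,2]>.125)&(S[:,2]<.134)]; print('tall top',np.percentile(h,[3,50,97],axis=0).round(4))
E
```

```text
s5 109
perp mean 0.4310 z max 0.1263 z95 0.1243 minalong 0.2265 [0.4227 0.4303 0.4408]
tall top [[0.4206 0.194  0.1257]
 [0.4317 0.1981 0.1291]
 [0.4443 0.2041 0.1308]]
d5 79
perp mean 0.4302 z max 0.1274 z95 0.1203 minalong 0.2290 [0.4252 0.4301 0.4359]
tall top [[0.4201 0.1959 0.1254]
 [0.4324 0.2001 0.1285]
 [0.4449 0.2068 0.1305]]
```

play_rows(
  increments=[
    [0, -5, 0.5, 0, 0, 0, 0.2],
    [-1.5, -10, 0.5, 0, 0, 0, 0.2],
    [-2.5, -14.5, 0.5, 0, 0, 0, 0.2],
    [-3, -17, 0.5, 0, 0, 0, 0.2],
    [-3, -17, 0.5, 0, 0, 0, 0.2],
  ],
)

```text
t: 7.15
tcp_pos: [0.4829, 0.1739, 0.0994]
eef_rot: [1.368, 1.098, -1.373]
force: [-0.4, -0.1, -2.1]
gripper_width: 0.518
```

```bash
python3 look.py 6
```

```text
t 7.15 [0.4829 0.1739 0.0994] F [-0.44 -0.11 -2.08] T [0.055 0.037 0.005] 0.5181760997670939
mid along 0.2716 perp 0.4330 z 0.1162 toolyaw 12.671093023580656 F along -0.20 perp -0.41
```

View pics/z6.png

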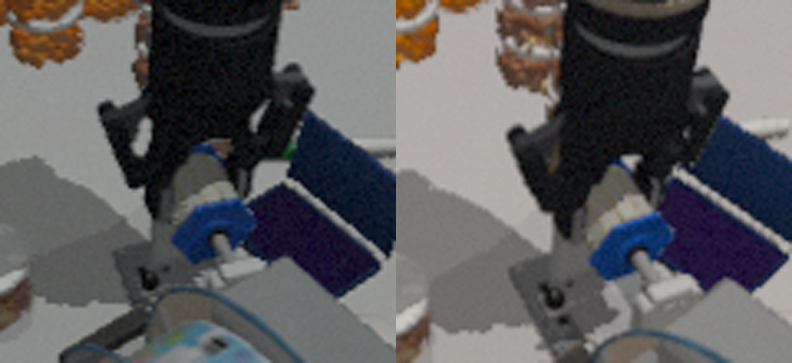

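play_rows(
  increments=[
    [-0.5, -1.5, 0, 0, 0, 0, 0.2],
    [-1, -3, 0, 0, 0, 0, 0.2],
    [-1.4, -4.5, 0, 0, 0, 0, 0.2],
    [-1.4, -4.5, 0, 0, 0, 0, 0.2],
  ],
)

```text
t: 7.7
tcp_pos: [0.4818, 0.1702, 0.0994]
eef_rot: [1.368, 1.098, -1.372]
force: [-0.4, 3.0, -1.6]
gripper_width: 0.517
```

```bash
python3 look.py 7
```

```text
t 7.7 [0.4818 0.1702 0.0994] F [-0.43  3.03 -1.6 ] T [ 0.673 -0.089 -0.029] 0.5167565411590006
mid along 0.2678 perp 0.4327 z 0.1162 toolyaw 12.635564604743083 F along 2.86 perp -1.09
```

play_rows(
  increments=[
    [-0.3, -1.5, 0, 0, 0, 0, 0.2],
    [-0.6, -3, 0, 0, 0, 0, 0.2],
    [-0.9, -4.5, 0, 0, 0, 0, 0.2],
    [-1.2, -6, 0, 0, 0, 0, 0.2],
    [-1.2, -6, 0, 0, 0, 0, 0.2],
    [-1.2, -6, 0, 0, 0, 0, 0.2],
  ],
)

```text
t: 8.45
tcp_pos: [0.4806, 0.1646, 0.0995]
eef_rot: [1.369, 1.099, -1.372]
force: [-0.7, 6.5, -2.0]
gripper_width: 0.52
```

```bash
python3 look.py 8
```

```text
t 8.45 [0.4806 0.1646 0.0995] F [-0.68  6.51 -1.96] T [ 1.3   -0.046 -0.084] 0.520321491793899
mid along 0.2620 perp 0.4328 z 0.1162 toolyaw 12.622255878786566 F along 6.19 perp -2.12
```

View pics/z8.png

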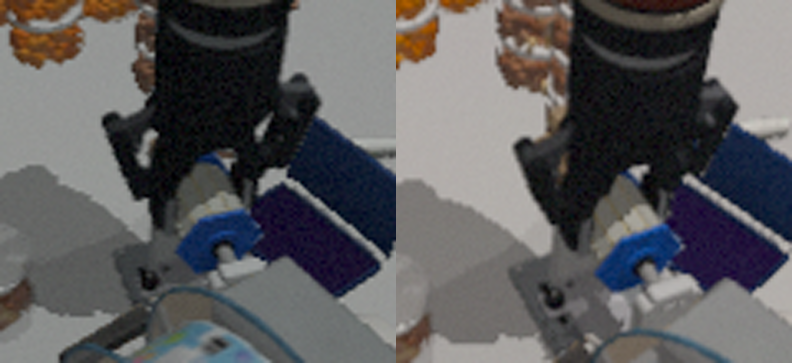

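View pics/w8.png

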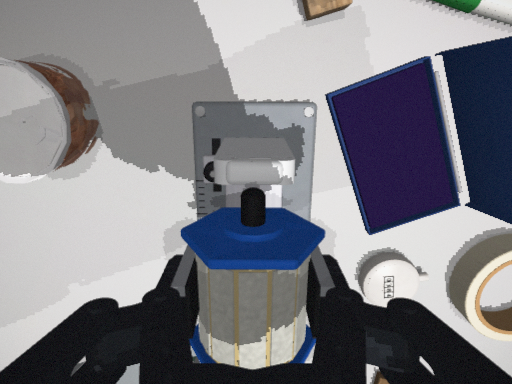

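```bash
python3 - <<'E'
from h import *
d=np.array([.2235,.9746]);n=np.array([.9746,-.2235])
im,_,_=load('w8');P=pts('w8');hsv=cv2.cvtColor(im,cv2.COLOR_BGR2HSV)
S=np.stack([P[...,:2]@n,P[...,:2]@d,P[...,2]],-1)
Q=S.reshape(-1,3);T=Q[(abs(Q[:,2]-.086)<.003)&(Q[:,1]>.295)&(Q[:,1]<.32)&(abs(Q[:,0]-.4325)<.03)]
print('low top',len(T),np.percentile(T,[1,50,99],axis=0).round(4),T.mean(0)); r=cv2.minAreaRect((T[:,:2]*1000).astype(np.float32));print(r)
p=S[188:222,243:264];k=hsv[188:222,243:264,2]<60;p=p[k];p=p[(p[:,2]>.09)]
print('pin',len(p),np.percentile(p,[2,50,98],axis=0).round(4))
b=(hsv[...,0]>100)&(hsv[...,0]<130)&(hsv[...,1]>130);b[290:]=0;b[:,:175]=0;b[:,335:]=0
q=S[b];q=q[q[:,2]>.08];print('flange',np.percentile(q,[.5,50,99.5],axis=0).round(4))
for v in (105,130,150): print(v,[tuple(ray('w8',u,v,.01)[:2]@n for u in ([193,317]))])
cv2.imwrite('pics/w8_z.png',cv2.resize(im[90:290,170:340],None,fx=3,fy=3,interpolation=cv2.INTER_CUBIC))
E
```

```text
low top 1843 [[0.415  0.2999 0.0832]
 [0.4331 0.3065 0.0861]
 [0.4511 0.3118 0.0881]] [0.43311932 0.30637073 0.08590278]
((433.11590576171875, 305.7492370605469), (37.838340759277344, 12.53927993774414), 0.29592517018318176)
pin 691 [[0.4287 0.2948 0.1146]
 [0.4327 0.3015 0.1188]
 [0.4366 0.3068 0.1204]]
flange [[0.4051 0.2862 0.0917]
 [0.4326 0.2898 0.1263]
 [0.4597 0.2986 0.142 ]]
105 [(np.float64(0.3925148364365744), np.float64(0.4748236000647644))]
130 [(np.float64(0.3917141121387942), np.float64(0.47586200358472486))]
150 [(np.float64(0.3910472818877633), np.float64(0.4767267279128845))]
```

View pics/w8_z.png

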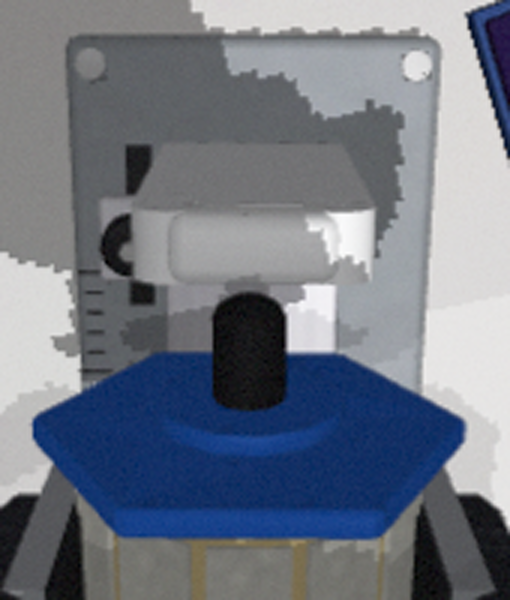

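play_rows(
  increments=[
    [-0.3, -1.6, 0, 0, 0, 0, 0.2],
    [-0.7, -3.2, 0, 0, 0, 0, 0.2],
    [-1.1, -4.8, 0, 0, 0, 0, 0.2],
    [-1.5, -6.4, 0, 0, 0, 0, 0.2],
    [-1.9, -8, 0, 0, 0, 0, 0.2],
    [-2.2, -9.3, 0, 0, 0, 0, 0.2],
    [-2.2, -9.3, 0, 0, 0, 0, 0.2],
    [-2.2, -9.3, 0, 0, 0, 0, 0.2],
  ],
)

```text
t: 9.4
tcp_pos: [0.4788, 0.1566, 0.0997]
eef_rot: [1.371, 1.101, -1.369]
force: [0.7, 10.2, -3.6]
gripper_width: 0.523
```

```bash
python3 look.py 9
```

```text
t 9.4 [0.4788 0.1566 0.0997] F [ 0.66 10.23 -3.65] T [ 2.112 -0.215 -0.062] 0.5234038647627949
mid along 0.2538 perp 0.4328 z 0.1165 toolyaw 12.580163302527913 F along 10.12 perp -1.64
```

View pics/w9.png

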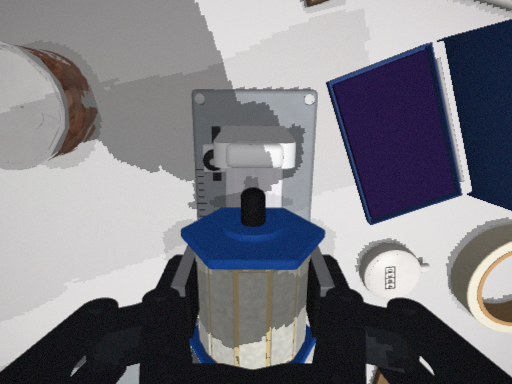

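View pics/z9.png

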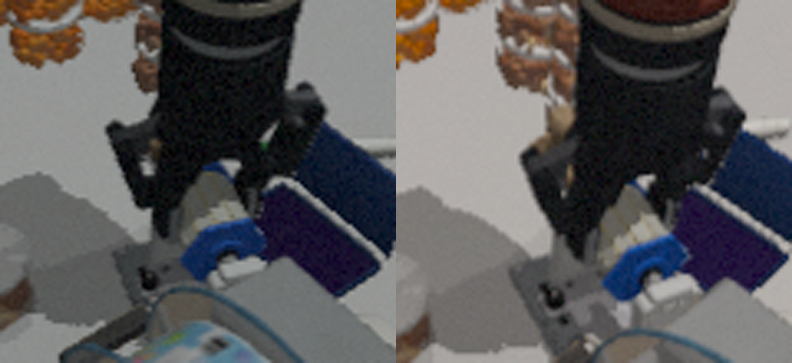

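play_rows(
  increments=[
    [-0.4, -1.5, 0, 0, 0, 0, 0.2],
    [-0.6, -2.6, 0, 0, 0, 0, 0.2],
    [-0.6, -2.6, -4, 0, 0, 0, 0.2],
    [-0.6, -2.6, -9, 0, 0, 0, 0.2],
    [-0.6, -2.6, -14, 0, 0, 0, 0.2],
    [-0.6, -2.6, -18, 0, 0, 0, 0.2],
    [-0.6, -2.6, -18, 0, 0, 0, 0.2],
  ],
)

```text
t: 10.25
tcp_pos: [0.4797, 0.1553, 0.0822]
eef_rot: [1.374, 1.102, -1.365]
force: [2.8, 10.4, -0.1]
gripper_width: 0.514
```

```bash
cat > rel.py <<'E'
import sys
from h import *
f='w'+sys.argv[1]
d=np.array([.2235,.9746]);n=np.array([.9746,-.2235])
im,_,_=load(f);P=pts(f);hsv=cv2.cvtColor(im,cv2.COLOR_BGR2HSV)
S=np.stack([P[...,:2]@n,P[...,:2]@d,P[...,2]],-1)
Q=S.reshape(-1,3);T=Q[(abs(Q[:,2]-.086)<.003)&(Q[:,1]>.295)&(Q[:,1]<.32)&(abs(Q[:,0]-.4325)<.03)]
print('low top',len(T),np.percentile(T,[1,50,99],axis=0).round(4).tolist()); r=cv2.minAreaRect((T[:,:2]*1000).astype(np.float32));print(r)
zt=arm.state()['tcp_pos'][2]
p=S[186:222,243:264];k=hsv[186:222,243:264,2]<60;p=p[k];p=p[abs(p[:,2]-zt-.02)<.006]
print('pin',len(p),np.percentile(p,[2,50,98],axis=0).round(4).tolist())
cv2.imwrite(f'pics/{f}_z.png',cv2.resize(im[90:290,170:340],None,fx=3,fy=3,interpolation=cv2.INTER_CUBIC))
E
python3 look.py 10; python3 rel.py 10
```

```text
t 10.25 [0.4797 0.1553 0.0822] F [ 2.83 10.42 -0.08] T [ 1.958 -0.655  0.032] 0.5137649784440965
mid along 0.2527 perp 0.4340 z 0.0990 toolyaw 12.529496859915776 F along 10.78 perp 0.43
low top 2409 [[0.4153, 0.3, 0.0832], [0.4332, 0.3063, 0.0862], [0.4512, 0.3118, 0.0882]]
((433.3547058105469, 305.7784729003906), (37.65102767944336, 12.395278930664062), 0.0206779595464468)
pin 691 [[0.4298, 0.2853, 0.0977], [0.4337, 0.292, 0.1015], [0.4377, 0.2975, 0.1032]]
```

View pics/w10_z.png

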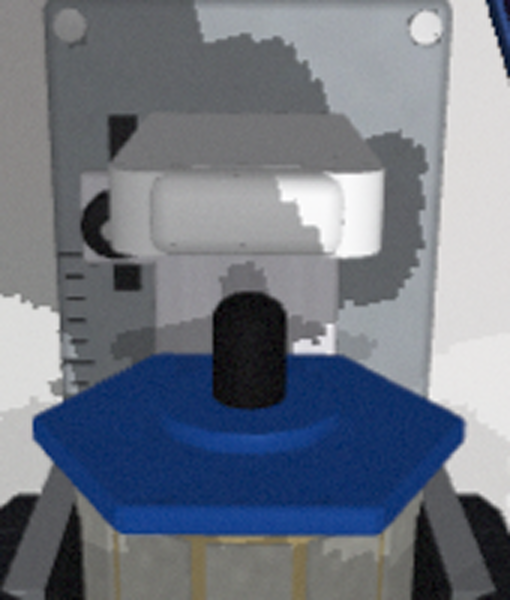

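play_rows(
  increments=[
    [-1, -1.3, -4, 0, 0, 0, 0.2],
    [-1.8, -1.3, -8, 0, 0, 0, 0.2],
    [-1.8, -1.3, -12, 0, 0, 0, 0.2],
    [-1.8, -1.3, -16, 0, 0, 0, 0.2],
    [-1.8, -1.3, -19, 0, 0, 0, 0.2],
    [-1.8, -1.3, -19, 0, 0, 0, 0.2],
  ],
)

```text
t: 11.0
tcp_pos: [0.4796, 0.1554, 0.0641]
eef_rot: [1.377, 1.103, -1.361]
force: [2.3, 9.5, 2.1]
gripper_width: 0.516
```

```bash
python3 look.py 11; python3 rel.py 11
```

```text
t 11.0 [0.4796 0.1554 0.0641] F [2.25 9.49 2.09] T [ 1.882 -0.582  0.022] 0.5158081679896734
mid along 0.2527 perp 0.4338 z 0.0808 toolyaw 12.47836286022324 F along 9.75 perp 0.08
low top 3153 [[0.4152, 0.296, 0.0831], [0.4331, 0.3063, 0.0862], [0.4511, 0.3118, 0.0882]]
((433.0931396484375, 303.5179748535156), (17.018465042114258, 38.04547119140625), 89.64722442626953)
pin 691 [[0.4296, 0.2853, 0.08], [0.4335, 0.2919, 0.0833], [0.4375, 0.2976, 0.085]]
```

View pics/w11_z.png

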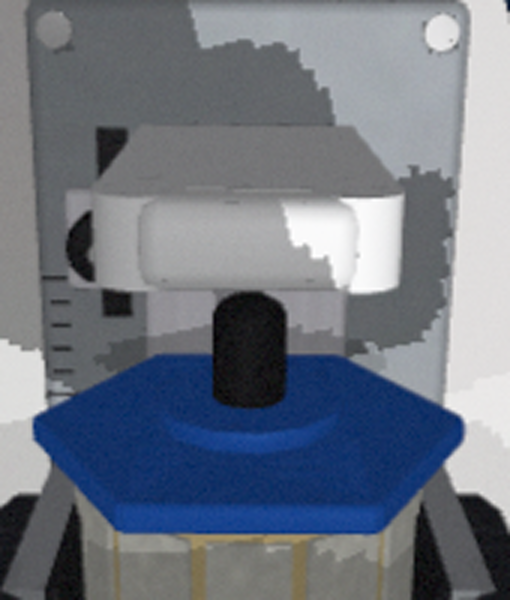

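View pics/z11.png

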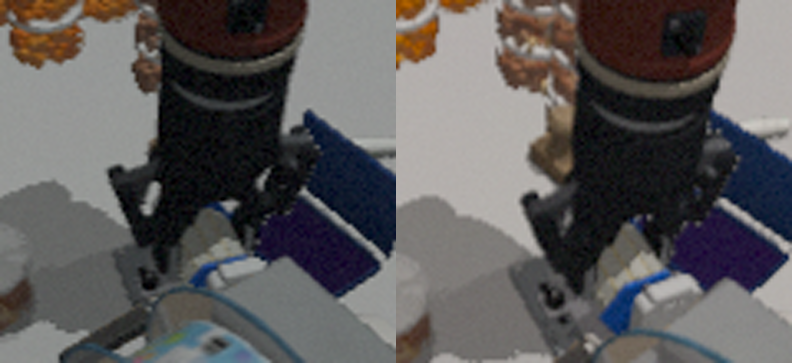

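play_rows(
  increments=[
    [-2.2, -1.3, -2.5, 0, 0, 0, 0.2],
    [-2.2, -1.3, -5, 0, 0, 0, 0.2],
    [-2.2, -1.3, -7.5, 0, 0, 0, 0.2],
    [-2.2, -1.3, -7.5, 0, 0, 0, 0.2],
  ],
)

```text
t: 11.55
tcp_pos: [0.4787, 0.1549, 0.0573]
eef_rot: [1.379, 1.103, -1.358]
force: [2.8, 7.1, 1.6]
gripper_width: 0.519
```

```bash
python3 look.py 12; python3 rel.py 12; python3 -c "
from h import *
from scipy.spatial.transform import Rotation as R
print(R.from_rotvec(arm.state()['eef_rot']).as_matrix().round(4))"
```

```text
t 11.55 [0.4787 0.1549 0.0573] F [2.82 7.14 1.58] T [ 1.424 -0.475 -0.003] 0.519041190677269
mid along 0.2520 perp 0.4330 z 0.0740 toolyaw 12.444655776909855 F along 7.59 perp 1.15
low top 3458 [[0.4151, 0.3, 0.0831], [0.4332, 0.3065, 0.0862], [0.4513, 0.3118, 0.0882]]
((433.18389892578125, 305.7698059082031), (12.521707534790039, 37.71933364868164), 89.8944091796875)
pin 667 [[0.4288, 0.2846, 0.0741], [0.4327, 0.291, 0.0766], [0.4367, 0.2966, 0.0783]]
[[ 0.0068  0.9765 -0.2155]
 [ 0.0113 -0.2155 -0.9764]
 [-0.9999  0.0042 -0.0124]]
```

View pics/w12_z.png

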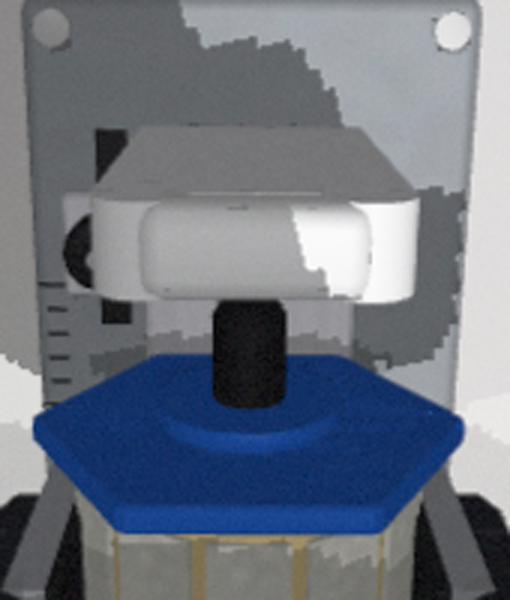

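play_rows(
  increments=[
    [-1.4, -0.5, -0.7, -0.3, 0.1, 0, 0.2],
    [-1, 1, -0.9, -0.6, 0.1, 0, 0.2],
    [-0.8, 2, -0.9, -0.6, 0.1, 0, 0.2],
    [-0.8, 2, -0.9, -0.6, 0.1, 0, 0.2],
  ],
)

```text
t: 12.1
tcp_pos: [0.4792, 0.1576, 0.0571]
eef_rot: [1.373, 1.096, -1.36]
force: [2.4, 5.7, -0.2]
gripper_width: 0.517
```

```bash
python3 look.py 13; python3 rel.py 13; python3 -c "
from h import *
from scipy.spatial.transform import Rotation as R
print(R.from_rotvec(arm.state()['eef_rot']).as_matrix().round(4)[2])"
```

```text
t 12.1 [0.4792 0.1576 0.0571] F [ 2.38  5.75 -0.2 ] T [ 1.159 -0.562  0.084] 0.5165460485541461
mid along 0.2549 perp 0.4329 z 0.0739 toolyaw 12.410933877905446 F along 6.13 perp 1.03
low top 3367 [[0.415, 0.3, 0.0832], [0.433, 0.3065, 0.0862], [0.4511, 0.3118, 0.0881]]
((433.12908935546875, 305.7380676269531), (37.54978561401367, 12.600028991699219), 0.11626902222633362)
pin 482 [[0.4287, 0.2873, 0.0745], [0.4326, 0.2921, 0.0765], [0.4366, 0.2968, 0.0779]]
[-1.      0.0068 -0.0036]
```

View pics/w13_z.png

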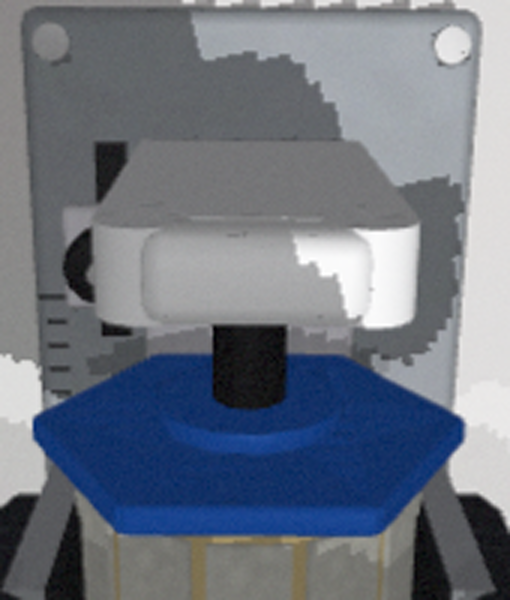

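play_rows(
  increments=[
    [-0.9, 0.6, -0.6, -0.4, 0.1, 0, 0.2],
    [-0.6, 1.9, -0.6, -0.4, 0.1, 0, 0.2],
    [-0.6, 1.9, -0.6, -0.4, 0.1, 0, 0.2],
  ],
)

```text
t: 12.55
tcp_pos: [0.4797, 0.1599, 0.057]
eef_rot: [1.368, 1.09, -1.362]
force: [2.3, 5.5, -0.5]
gripper_width: 0.519
```

```bash
python3 look.py 14; python3 rel.py 14; python3 -c "
from h import *
from scipy.spatial.transform import Rotation as R
print(R.from_rotvec(arm.state()['eef_rot']).as_matrix().round(4)[2])"
```

```text
t 12.55 [0.4797 0.1599 0.057 ] F [ 2.33  5.54 -0.54] T [ 0.973 -0.491  0.06 ] 0.5186739957960846
mid along 0.2573 perp 0.4328 z 0.0738 toolyaw 12.392505900480701 F along 5.92 perp 1.03
low top 3301 [[0.4153, 0.2999, 0.0832], [0.433, 0.3065, 0.0862], [0.4511, 0.3118, 0.0881]]
((433.04180908203125, 305.78717041015625), (37.80131149291992, 12.693994522094727), 0.4534000754356384)
pin 337 [[0.4286, 0.2897, 0.0743], [0.4325, 0.293, 0.0762], [0.4365, 0.2963, 0.0776]]
[-1.      0.0085  0.0024]
```

View pics/w14_z.png

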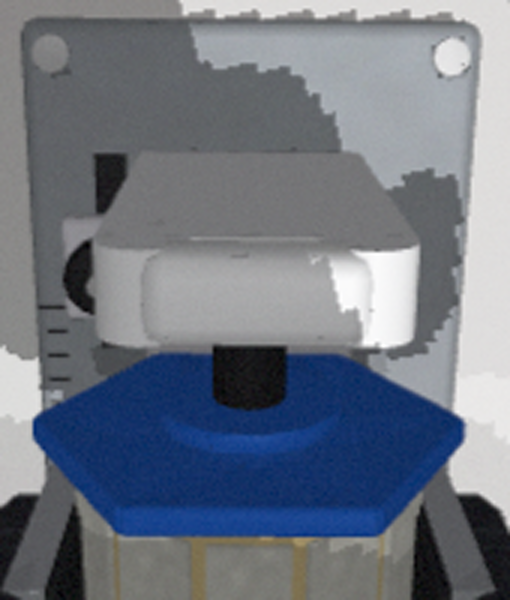

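play_rows(
  increments=[
    [-0.8, 0.8, -0.5, 0, 0, 0, 0.2],
    [-0.5, 2, -0.5, 0, 0, 0, 0.2],
    [-0.3, 2.9, -0.5, 0, 0, 0, 0.2],
    [-0.3, 2.9, -0.5, 0, 0, 0, 0.2],
  ],
)

```text
t: 13.1
tcp_pos: [0.48, 0.1628, 0.0567]
eef_rot: [1.368, 1.09, -1.361]
force: [3.0, 4.0, -0.4]
gripper_width: 0.523
```

```bash
python3 look.py 15; python3 rel.py 15; python3 -c "
from h import *
from scipy.spatial.transform import Rotation as R
print(R.from_rotvec(arm.state()['eef_rot']).as_matrix().round(4)[2])"
```

```text
t 13.1 [0.48   0.1628 0.0567] F [ 2.96  4.01 -0.36] T [ 0.693 -0.627  0.113] 0.5226201076189199
mid along 0.2602 perp 0.4324 z 0.0735 toolyaw 12.393484308714195 F along 4.57 perp 1.98
low top 3304 [[0.4151, 0.3, 0.0831], [0.433, 0.3067, 0.0861], [0.4511, 0.3118, 0.0881]]
((433.0965270996094, 305.8237609863281), (12.625367164611816, 37.620235443115234), 89.82190704345703)
pin 189 [[0.4282, 0.2924, 0.0739], [0.4321, 0.2945, 0.0761], [0.4361, 0.2966, 0.0776]]
[-1.      0.0095  0.0021]
```

View pics/w15_z.png

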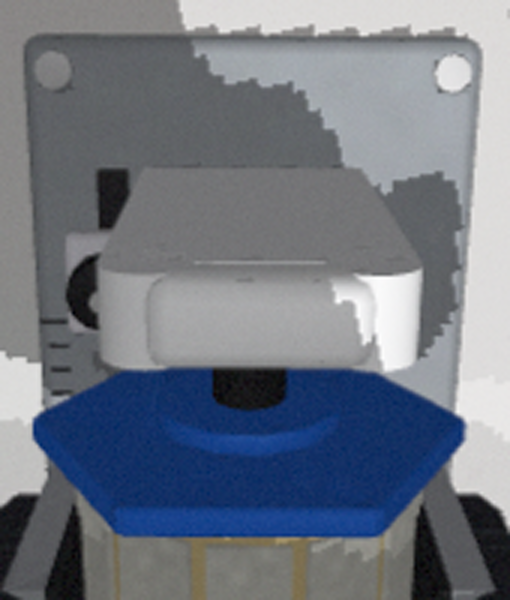

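View pics/z15.png

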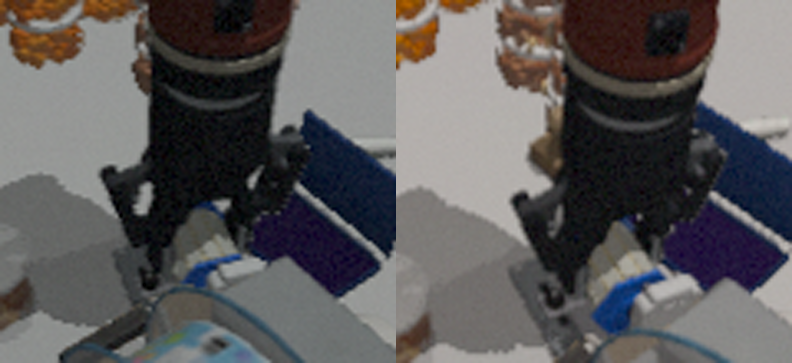

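play_rows(
  increments=[
    [0.3, 0.4, -0.3, 0, 0, 0, 0.2],
    [0.5, 1, -0.3, 0, 0, 0, 0.2],
    [0.5, 1.2, -0.3, 0, 0, 0, 0.2],
    [0.5, 1.2, -0.3, 0, 0, 0, 0.2],
  ],
)

```text
t: 13.65
tcp_pos: [0.4803, 0.1636, 0.0564]
eef_rot: [1.368, 1.089, -1.362]
force: [0.9, 0.5, 3.1]
gripper_width: 0.515
```

```bash
python3 look.py 16; python3 rel.py 16
```

```text
t 13.65 [0.4803 0.1636 0.0564] F [0.86 0.48 3.06] T [-0.051 -0.298 -0.079] 0.5151093605236523
mid along 0.2611 perp 0.4325 z 0.0732 toolyaw 12.41463644786697 F along 0.65 perp 0.73
low top 3239 [[0.4152, 0.3001, 0.0832], [0.4331, 0.3067, 0.0862], [0.451, 0.3119, 0.088]]
((433.06939697265625, 305.87164306640625), (12.670454978942871, 37.85806655883789), 89.71920776367188)
pin 125 [[0.4284, 0.2932, 0.0736], [0.4323, 0.2949, 0.0757], [0.4363, 0.2962, 0.0772]]
```

play_rows(
  increments=[
    [0, 0, 0.2, 0, 0, 0, 0.4],
    [0, 0, 0.2, 0, 0, 0, 0.6],
    [0, 0, 0.2, 0, 0, 0, 0.8],
    [0, 0, 0.2, 0, 0, 0, 1],
    [0, 0, 0.2, 0, 0, 0, 1],
    [0, 0, 0.2, 0, 0, 0, 1],
    [0, 0, 0.2, 0, 0, 0, 1],
  ],
)

```text
t: 14.5
tcp_pos: [0.4803, 0.1637, 0.0566]
eef_rot: [1.368, 1.09, -1.362]
force: [0.5, -0.1, -0.5]
gripper_width: 0.999
```

```bash
python3 look.py 17; python3 rel.py 17
```

```text
t 14.5 [0.4803 0.1637 0.0566] F [ 0.49 -0.06 -0.5 ] T [-0.015  0.028 -0.004] 0.9992454809758987
mid along 0.2611 perp 0.4325 z 0.0734 toolyaw 12.406702896750991 F along 0.05 perp 0.49
low top 3265 [[0.4152, 0.3001, 0.0831], [0.4331, 0.3068, 0.0862], [0.4511, 0.3119, 0.0881]]
((433.19940185546875, 305.7921447753906), (37.77501678466797, 12.678473472595215), 0.1056695356965065)
pin 127 [[0.4283, 0.2936, 0.0744], [0.4322, 0.295, 0.0762], [0.4362, 0.2964, 0.0777]]
```

View pics/w17.png

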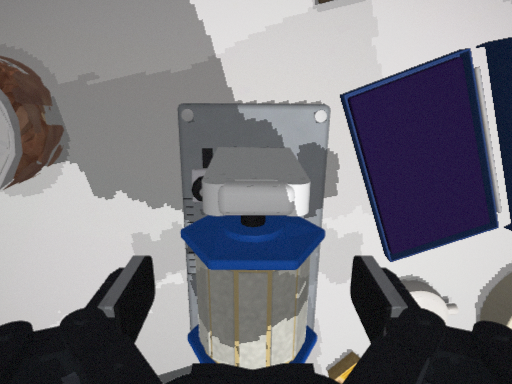

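play_rows(
  increments=[
    [0, 0, 10, 0, 0, 0, 1],
    [0, 0, 30, 0, 0, 0, 1],
    [0, 0, 65, 0, 0, 0, 1],
    [0, 0, 110, 0, 0, 0, 1],
    [0, 0, 150, 0, 0, 0, 1],
    [0, 15, 170, 0, 0, 0, 1],
    [0, 20, 175, 0, 0, 0, 1],
    [0, 20, 175, 0, 0, 0, 1],
  ],
)

```text
t: 15.45
tcp_pos: [0.4805, 0.1841, 0.2321]
eef_rot: [1.368, 1.089, -1.36]
force: [-0.3, -1.1, -0.3]
gripper_width: 1.001
```

```bash
python3 look.py 18; python3 - <<'E'
from h import *
d=np.array([.2235,.9746]);n=np.array([.9746,-.2235])
im,_,_=load('w18');P=pts('w18');hsv=cv2.cvtColor(im,cv2.COLOR_BGR2HSV)
S=np.stack([P[...,:2]@n,P[...,:2]@d,P[...,2]],-1)
cv2.imwrite('pics/w18_z.png',cv2.resize(im[90:300,160:350],None,fx=2.8,fy=2.8,interpolation=cv2.INTER_CUBIC))
b=(hsv[...,0]>100)&(hsv[...,0]<130)&(hsv[...,1]>130)&(abs(S[...,0]-.4325)<.04)&(S[...,1]>.22)&(S[...,1]<.3)&(S[...,2]>.03)
Q=S[b]
for a in(.235,.287):
    q=Q[abs(Q[:,1]-a)<.012];t=q[q[:,2]>np.percentile(q[:,2],98)-.005];print(a,len(q),np.percentile(q,[1,50,99],axis=0).round(4).tolist(),t.mean(0).round(4))
from scipy.optimize import least_squares
C=S.reshape(-1,3);C=C[(abs(C[:,0]-.4325)<.02)&(C[:,1]>.243)&(C[:,1]<.28)&(C[:,2]>.075)]
o=least_squares(lambda p:np.hypot(C[:,0]-p[0]-p[2]*(C[:,1]-.261),C[:,2]-p[1]-p[3]*(C[:,1]-.261))-.023,[.4325,.072,0,0],loss='soft_l1',f_scale=.001);print('cyl perp,z,slopes',len(C),o.x)
T=S.reshape(-1,3);T=T[(abs(T[:,2]-.086)<.003)&(T[:,1]>.299)&(T[:,1]<.32)&(abs(T[:,0]-.4325)<.03)];print('low top',np.percentile(T,[1,50,99],axis=0).round(4).tolist())
E
```

```text
t 15.45 [0.4805 0.1841 0.2321] F [-0.25 -1.13 -0.3 ] T [-0.051 -0.014  0.002] 1.000958849020848
mid along 0.2811 perp 0.4281 z 0.2490 toolyaw 12.352436599768877 F along -1.16 perp 0.01
0.235 332 [[0.4039, 0.2326, 0.0687], [0.4307, 0.2354, 0.0936], [0.4593, 0.2365, 0.0981]] [0.4313 0.2348 0.0963]
0.287 1202 [[0.4047, 0.2807, 0.0538], [0.4327, 0.2881, 0.0908], [0.4713, 0.2988, 0.3117]] [0.4258 0.2973 0.3095]
cyl perp,z,slopes 1715 [ 0.43163207  0.07134372 -0.00400632 -0.00140014]
low top [[0.4153, 0.2996, 0.0831], [0.4326, 0.3054, 0.0852], [0.4494, 0.3109, 0.0871]]
```

View pics/w18_z.png

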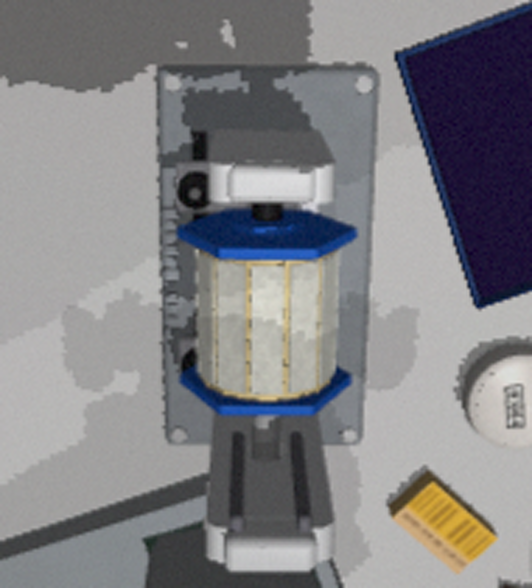

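View pics/z18.png

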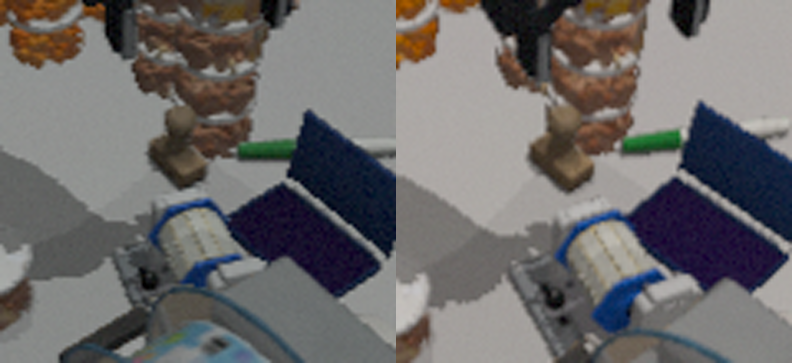

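```bash
python3 -c "
from station import arm
print(arm.job_done())"
```

```text
the job is handed in; nothing more can be done
None
```

The label roll is loaded in the bench stand, with the fixed pin in the low cheek and the plunger in the tall cheek. I let go of it and handed the job in at about 15.5 s; no verdict was reported.

- **How it went:** I grasped the roll across its width and lifted it. I pressed the plunger against the tall cheek between the ribs, to a highest reading of about 10.8 N. I then lowered the roll level. The plunger dropped into its recess, with the force falling from about 9.8 to 7.6 N. I eased it back about 9 mm until the pin bottomed in the low cheek, where the axial force fell to 0.7 N. Then I opened the fingers and lifted away.
- **Last checks (wrist camera):**
  - The roll axis is level at z ≈ 71.3 mm (target 72 mm) and about 1 mm off the recess line sideways. Both are inside the limits.
  - The gap between flange and low cheek is about 11 mm, as it should be with the pin fully in.
  - The roll did not move when released.
- **Bystanders:** I saw no sign of contact with the stamp, can or counter in the pictures, but I did not measure their positions again.
- **Disagreement between readings:** while the roll was held, its height worked out from the arm pose read 1–2 mm higher than the camera gave. I went by the camera, because it put the low cheek's top at its true 86 mm.

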